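# Clear the docking station and clip in the tool magazine

## Task

Sweep the three loose offcuts off the docking station's deck with the scraper block (not with the fingers) and stand the scraper back on the counter. Then clip in the grey tool magazine, the block with a tongue and a foot, not the plain-ended spare: tail raised, hook its tongue under the rail, then rock it down until the sprung catch snaps over its foot and it lies flat on the deck. Do not ram it, and leave the other things on the counter where they are.

Things in the scene. Friction and masses are not known exactly. Their poses are not given: they have to be found in the camera images.
- magazine: Loose grey plastic tool magazine, about 0.35 kg, flat on the counter. Main block 130 x 60 x 34 mm, a tongue at one end, a foot at the other, a grip rib on top, 66 mm high in all. Origin: centre of the block's underside; x runs from tongue (-x) to foot (+x), z up. Steel tool heads stand 3 mm proud of the block's top beside the rib (look only).
- tongue (a point): Lower tip edge of the magazine's tongue, mid-width (magazine x -85, y 0, z 0 mm). The tongue is a flat plate 60 mm wide, 6 mm thick (z 0..6), that reaches 20 mm beyond the block.
- foot (a point): Lower end edge of the magazine's foot, mid-width (magazine x 75, y 0, z 0 mm). The foot is a step 50 mm wide, 12 mm high (z 0..12), that reaches 10 mm beyond the block.
- rib (a point): Top centre of the magazine's grip rib (magazine x -12.5, y 0, z 66 mm), the place to grasp: 24 mm wide (y -12..12), x -45..20, z 34..66.
- shoulder (a point): Point on the bare flat top of the block behind the rib, towards the foot (magazine x 45, y 0, z 34 mm): the place to push down. The bare top spans x 20..65.
- dock: Docking station fixed to the counter: steel base plate 225 x 104 mm, 12 mm thick (its top is the deck), a rail at its -x end (nearer the robot), a black sprung catch at its +x end. Origin: centre of the underside; x from rail to catch, z up. A seated magazine has its origin over the dock's within 3 mm and its axes along the dock's (tongue at the rail).
- deck (a point): Centre of the deck, 12 mm above the dock's origin; axes as the dock's. Low stops 12 mm high stand on it at x = 78 mm on both sides of the catch (20 to 32 mm from the middle).
- rail (a point): Lower edge of the rail's overhang, mid-width (x -76, y 0 mm, 12 mm above the deck). The slot below it is 12 mm high and 11 mm deep, to a wall at x = -87; end pieces close it at y = -40 and +40; the overhang's top is 20 mm above the deck. The tongue enters with the tail raised 10 to 22 degrees, its tip low over the deck, and goes in up to the wall.
- catch (a joint): Catch, 34 mm wide, slides along dock x: 0 at rest, up to 0.014 m pushed back (+x), spring 5.5 N + 0.4 N/mm. At rest its beak tip is at x 68 mm, underside 14 mm above the deck; a steep ramp (60 degrees) rises from it to 38 mm. A hooked magazine's foot rests on the ramp, tail up 7 to 9 degrees; pushing down with 8 to 20 N drives the catch back, then it snaps to 0 over the foot.
- scraper: Loose white scraper block, 0.16 kg, standing upright on its rubber-edged foot: foot 120 mm long (x), 26 mm thick (y), 30 mm high; on it a grip 66 mm long, 22 mm thick, z 30..64. Origin: centre of its underside.
- chip0: Loose white ceramic offcut, about 22 x 22 x 10 mm, lying on the deck. Origin: its middle, 5 mm above its underside. Swept off sideways (along the dock's y) it drops to the counter, 12 mm lower than the deck.
- chip1: Loose white ceramic offcut, about 22 x 22 x 10 mm, lying on the deck. Origin: its middle, 5 mm above its underside. Swept off sideways (along the dock's y) it drops to the counter, 12 mm lower than the deck.
- chip2: Loose white ceramic offcut, about 22 x 22 x 10 mm, lying on the deck. Origin: its middle, 5 mm above its underside. Swept off sideways (along the dock's y) it drops to the counter, 12 mm lower than the deck.
- spare: Loose grey block, the same as the magazine (main block and rib) but plain-ended, with neither tongue nor foot; leave it. Origin: centre of underside.
- disc: White ceramic milling disc, 98 mm across, 16 mm high, lying flat; leave it. Origin: centre of underside.
- resin: Amber bottle, 66 mm across, 160 mm tall; leave it. Origin: centre of underside.
- model: Plaster tooth-arch model on a 70 x 75 mm base, 32 mm high; leave it. Origin: centre of underside.
- brush: Hand brush lying on the counter; leave it.
- driver: Screwdriver lying on the counter; leave it.
- beaker: White plastic cup, 70 mm across, 85 mm tall; leave it. Origin: centre of underside.
Not all that is in view belongs to the job. Of the things shaped like the dock, the steel one is meant. There is more than one size of the scraper; the one meant has the size given above.

How it is judged:
By the outcome, as a careful person would: the job done as asked, in the order asked, and still so for the second after the job is handed in, with the robot touching nothing.
It also fails if it takes over 72 s, if anything falls off the work surface, if the arm or the gripper's body presses on something with over 40 N, if the wrist force passes 120 N, or if a joint passes its speed limit or range.

## Robot

A 6-joint arm with a two-finger parallel gripper is mounted at the origin on the work surface. World frame = base frame: x ahead of the robot, y to its left, z up, the work surface at z = 0. Lengths are in m, angles in degrees, forces in N, time in s.
With the tool pointing down it reaches from about 0.25 to 0.725 m from the base axis. Payload 9.7 kg.
Tool frame: the origin (TCP) lies on the centre line of the jaws, within the pads' length; the fingertips stand tip_reach ahead of it and the grasp point (between the pads) lies 2 mm behind it (tip_reach is the distance from the TCP to the fingertips, in m); z points along the fingers, y is the direction in which the jaws open and shut (so a half turn about z gives the same grasp; the last joint's range is limited). The gripper opens to 85 mm and grips with 20 to 120 N. Pads are 22 mm wide; open, the fingers measure 114 mm over their backs; the gripper's body (76 mm by 85 mm) begins 54 mm behind the grasp point. The pads swing forward as they close: fully open they stand 13 mm farther back than shut.
Start: joints at [-76.776, 4.979, 10.078, 95.1, 0, 90], TCP at [0.126, -0.535, 0.248] pointing down, gripper open.
Joint ranges: [-179.16, 179.16], [-48.56, 103.87], [-65.8, 70.77], [-126.05, 130.52], [-82.76, 87.17], [-180, 180]. Speed limits (degrees/s): [127.2, 127.2, 147.25, 180, 180, 180].

## Interface

Orientations are given as [roll, pitch, yaw] about the fixed x, y, z axes, in that order (R = Rz(yaw) Ry(pitch) Rx(roll)).
In Python, from workcell import get_obs, camera, calibration, job_done, tip_reach gives the robot as it stands.
- The arm moves only by the tool apply_moves, never from a script. Its argument "rows" is a list of rows, each a list of 7 numbers: the shift along the world's x, y, z in mm, then the turn, a rotation vector about the world's x, y, z in degrees, then the closure, from 0 (fully open) to 1 (shut). A call has 1 to 20 rows; each row shifts and turns the commanded pose from where the row before left it; what a row does not reach is not made up. A row lasts 1/8 s, in which the tool goes at most 62.5 mm and 10.7 degrees, less where a joint would pass 70% of its speed; a pose out of reach is approached as far as the arm can. A call with a gripper value outside its range is refused whole. The fingers move at their own pace and stop on an object; "grip_force" is the grip in N (left out, the last holds). Time passes only in rows, so rows that do not move let the fingers close. It gives the time, the measured TCP pose, the force and the opening at its end, in the units of the state.
- get_obs(): the state, without advancing time (a new reading comes with each control period).
- camera(name): name is "scene" or "side" or "wrist"; returns the picture (384x512x3 uint8, red, green, blue); there is no depth.
- calibration(name): a dict with "intrinsics" (3x3 intrinsics, pixels), "T" (4x4, takes a point from camera to world coordinates); the wrist camera has in their place "mount" (4x4, takes a point from camera to tool coordinates, whose origin is the TCP and whose axes are the flange's). Camera axes: x right, y down, z forward; pixel columns grow to the right and rows downward; lengths in m; the calibration is good to about 2 mm. The wrist camera is an equidistant fisheye: a pixel r from the principal point sees the ray r / f radians off the axis. A picture is of the moment at which its call begins: read the wrist's pose just before it. calibration takes no time and is no camera call.
- job_done(): hands the job in, once; it reports no verdict.
The state is a dict: "time": time; "q": joint angles; "qd": joint speeds; "joint_efforts": joint torques, N m; "ee_pos": TCP position; "tcp_rot": TCP orientation; "wrist_force": force on the tool from outside, world axes, zero at the start; "torque": the same for the moment, N m; "opening": finger opening in m.
Only numpy, scipy, OpenCV 4.12 (cv2) and the standard library are available. Lean on these libraries where they do the work, as an engineer would, in place of code of your own. Each camera call takes 0.05 s, during which the arm holds its last target.

## Working session

There is one attempt and no reset: what is moved stays moved. The work goes in short steps, Python scripts to look and compute and a tool call to move; the robot and the scene stay as the last step left them, time stands still between calls to the robot, and variables do not carry over. Pictures are saved under pics/ and viewed, and the job is handed in when it is done.

Besides the shell and the picture viewer there is one more tool, called after "Emit:" by a JSON object that holds its "api" and its "payload", one argument or row to a line. apply_moves: Moves the arm, as the interface text tells. Its arguments: {"type":"object","properties":{"rows":{"type":"array","items":{"type":"array","items":{"type":"number"}}},"grip_force":{"type":"number"}},"required":["rows"]}

```bash
ls; mkdir -p pics
python3 - <<'E'
from workcell import *
import cv2,numpy as np
np.set_printoptions(precision=4,suppress=True)
print(get_obs()); print(tip_reach)
for n in("scene","side","wrist"):
    print(n,calibration(n)); cv2.imwrite(f"pics/a_{n}.png",camera(n)[:,:,::-1])
E
```

```text
pics
{'time': 0.0, 'q': array([-76.7768,   5.0109,  10.0322,  95.0989,   0.0011,  89.9983]), 'qd': array([-0.1137,  0.0046,  0.0744,  0.007 , -0.021 ,  0.0092]), 'joint_efforts': array([  0.0063, -52.0391,  46.4804,   0.0163,   0.0004,  -0.    ]), 'ee_pos': array([ 0.1258, -0.5352,  0.2476]), 'tcp_rot': array([-179.9225,   -0.0011,   13.2248]), 'wrist_force': array([ 0.2389,  0.1893, -0.8336]), 'torque': array([-0.0237,  0.0462,  0.0144]), 'opening': 0.0854074982406506}
0.017
scene {'intrinsics': array([[346.672 ,   0.    , 254.3309],
       [  0.    , 346.672 , 193.6794],
       [  0.    ,   0.    ,   1.    ]]), 'T': array([[-0.0179,  0.7419, -0.6703,  1.2336],
       [ 0.9998,  0.0092, -0.0166, -0.0068],
       [-0.0061, -0.6704, -0.7419,  0.8549],
       [ 0.    ,  0.    ,  0.    ,  1.    ]])}
side {'intrinsics': array([[423.9143,   0.    , 257.6733],
       [  0.    , 423.9143, 192.4897],
       [  0.    ,   0.    ,   1.    ]]), 'T': array([[-0.9224, -0.2216,  0.3163,  0.0045],
       [-0.3859,  0.5632, -0.7307,  1.1667],
       [-0.0162, -0.7961, -0.605 ,  1.0395],
       [ 0.    ,  0.    ,  0.    ,  1.    ]])}
wrist {'intrinsics': array([[297.3186,   0.    , 260.4963],
       [  0.    , 297.3186, 197.4861],
       [  0.    ,   0.    ,   1.    ]]), 'mount': array([[ 0.0004, -0.9568, -0.2909,  0.0742],
       [ 1.    ,  0.0003,  0.0006,  0.0007],
       [-0.0005, -0.2909,  0.9568, -0.1249],
       [ 0.    ,  0.    ,  0.    ,  1.    ]])}
```

View pics/a_scene.png

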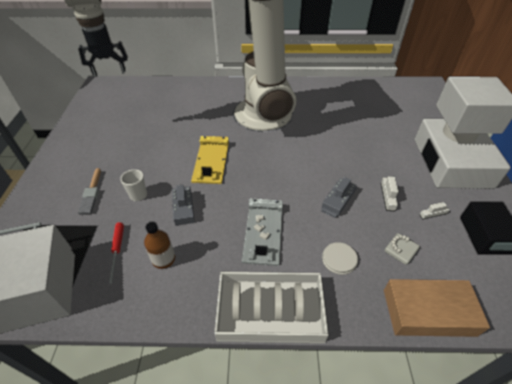

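View pics/a_side.png

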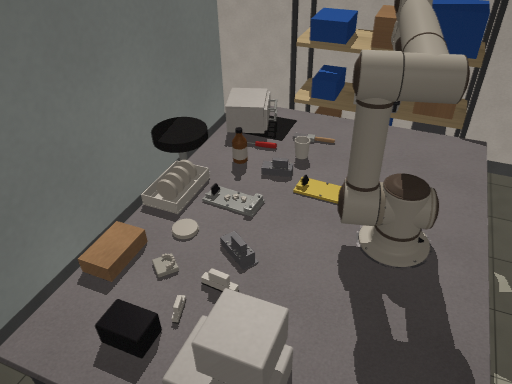

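View pics/a_wrist.png

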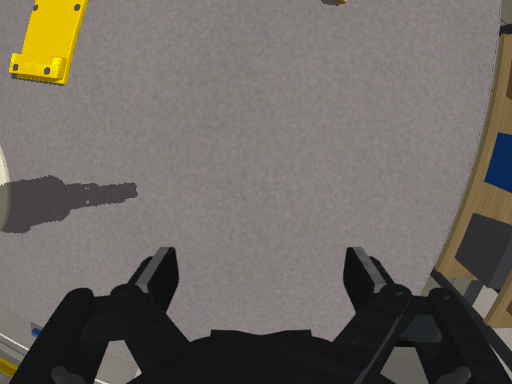

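```bash
cat > h.py <<'E'
from workcell import *
import cv2,numpy as np
from scipy.spatial.transform import Rotation as R
np.set_printoptions(precision=4,suppress=True)
def ray(n,uv,pose=None):
    c=calibration(n);K=c["intrinsics"];uv=np.atleast_2d(np.array(uv,float))
    x=(uv[:,0]-K[0,2])/K[0,0];y=(uv[:,1]-K[1,2])/K[1,1]
    if n=="wrist":
        r=np.hypot(x,y)+1e-12
        d=np.c_[np.sin(r)*x/r,np.sin(r)*y/r,np.cos(r)]
        T=pose@c["mount"]
    else:
        d=np.c_[x,y,np.ones(len(x))];T=c["T"]
    d=d/np.linalg.norm(d,axis=1)[:,None]
    return T[:3,3],d@T[:3,:3].T
def plane(n,uv,z,pose=None):
    o,d=ray(n,uv,pose);return o+d*((z-o[2])/d[:,2])[:,None]
def tri(rays):
    A=np.zeros((3,3));b=np.zeros(3)
    for o,d in rays:
        d=d.ravel();P=np.eye(3)-np.outer(d,d);A+=P;b+=P@o
    p=np.linalg.solve(A,b);return p,[np.linalg.norm((np.eye(3)-np.outer(d.ravel(),d.ravel()))@(p-o))*1e3 for o,d in rays]
def pose():
    o=get_obs();T=np.eye(4);T[:3,:3]=R.from_euler('xyz',o['tcp_rot'],degrees=True).as_matrix();T[:3,3]=o['ee_pos'];return T
def proj(n,P,pose=None):
    c=calibration(n);K=c["intrinsics"];T=pose@c["mount"] if n=="wrist" else c["T"]
    P=(np.atleast_2d(P)-T[:3,3])@T[:3,:3]
    if n=="wrist":
        r=np.hypot(P[:,0],P[:,1]);th=np.arctan2(r,P[:,2]);p=P[:,:2]/r[:,None]*th[:,None]
    else: p=P[:,:2]/P[:,2:]
    return p*K[0,0]+K[:2,2]
def snap(name,tag):
    T=pose();im=camera(name)[:,:,::-1].copy();cv2.imwrite(f"pics/{tag}.png",im);np.save(f"pics/{tag}.npy",T);return im,T
def crop(src,dst,x0,x1,y0,y1,s):
    im=cv2.imread(f"pics/{src}.png")[y0:y1,x0:x1]
    cv2.imwrite(f"pics/{dst}.png",cv2.resize(im,None,fx=s,fy=s,interpolation=cv2.INTER_CUBIC))
E
python3 - <<'E'
from h import *
crop("a_scene","b1",150,350,130,270,4)
crop("a_scene","b2",310,460,160,270,5)
crop("a_side","b3",190,350,140,300,4)
pts=dict(dock=(263,231),g1=(182,203),g2=(340,197),scr=(390,193),scr2=(434,210),disc=(340,258),model=(402,248),resin=(160,255),beaker=(134,187))
for k,v in pts.items(): print(k,plane("scene",v,0.015))
E
```

```text
dock [[0.6242 0.0029 0.015 ]]
g1 [[ 0.5178 -0.2558  0.015 ]]
g2 [[0.4859 0.2515 0.015 ]]
scr [[0.4664 0.4167 0.015 ]]
scr2 [[0.5365 0.5361 0.015 ]]
disc [[0.7138 0.2179 0.015 ]]
model [[0.6784 0.3993 0.015 ]]
resin [[ 0.7112 -0.2874  0.015 ]]
beaker [[ 0.4498 -0.4271  0.015 ]]
```

View pics/b1.png

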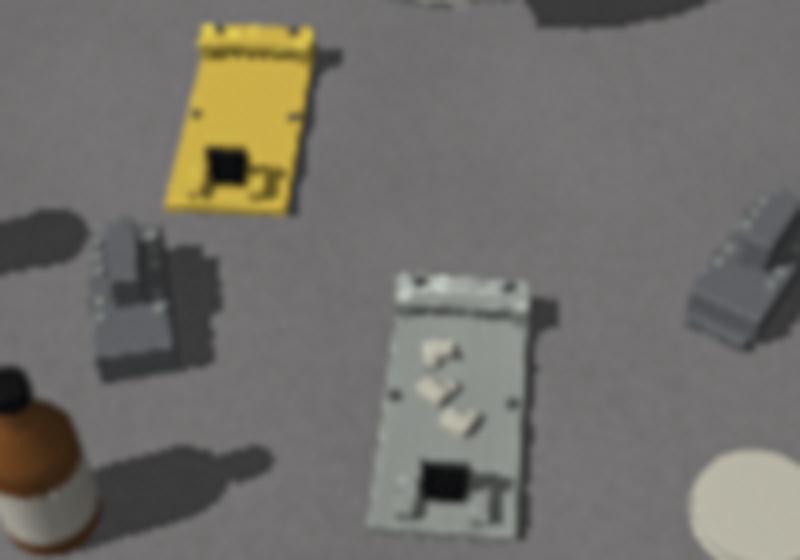

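View pics/b2.png

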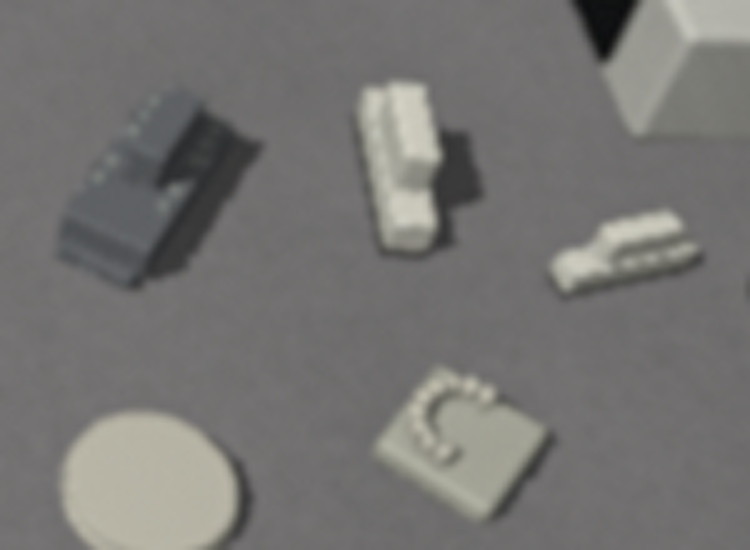

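View pics/b3.png

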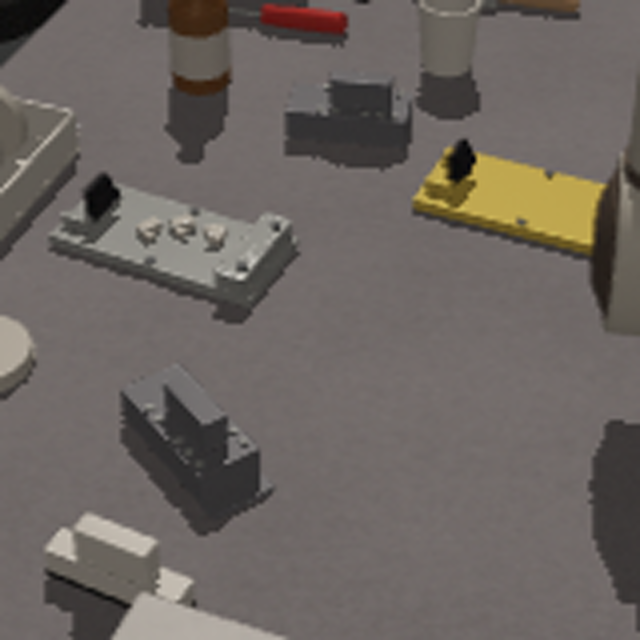

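Emit:
{"api": "apply_moves", "payload": {
  "rows": [
    [32,38,6,0,0,-1,0],
    [32,38,6,0,0,-1,0],
    [32,38,6,0,0,-1,0],
    [32,38,6,0,0,-1,0],
    [32,38,6,0,0,-1,0],
    [32,38,6,0,0,-1,0],
    [32,38,6,0,0,-1,0],
    [32,38,6,0,0,-1,0],
    [32,38,6,0,0,-1,0],
    [32,38,6,0,0,-1,0],
    [32,38,6,0,0,-1,0],
    [32,38,6,0,0,-1,0],
    [32,38,6,0,0,-1,0],
    [32,38,6,0,0,0,0],
    [0,0,0,0,0,0,0],
    [0,0,0,0,0,0,0]
  ]
}}

```text
time: 2.15
ee_pos: [0.5737, -0.0034, 0.3318]
tcp_rot: [180.0, 0.1, 0.3]
wrist_force: [-0.4, -0.4, -0.2]
opening: 0.0854
```

Run:
```python
from h import *
im,T=snap("wrist","c1");print(T)
cv2.imwrite("pics/c1b.png",cv2.resize(im,(768,576)))
```

```text
[[ 1.      0.0045 -0.001   0.5737]
 [ 0.0045 -1.     -0.0002 -0.0034]
 [-0.001   0.0002 -1.      0.3318]
 [ 0.      0.      0.      1.    ]]
```

View pics/c1b.png

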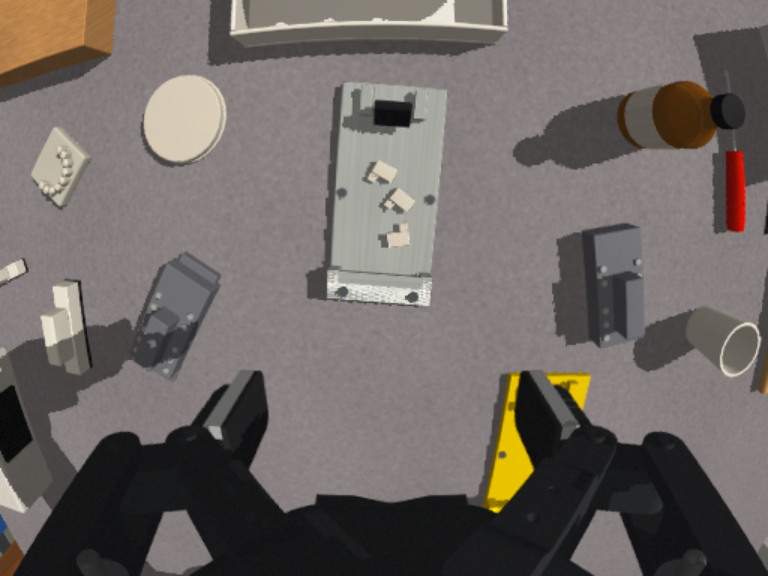

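Run:
```python
from h import *
crop("c1","c1d",210,310,50,210,3.7) if 0 else None
im=cv2.imread("pics/c1.png")
cv2.imwrite("pics/c1d.png",cv2.resize(im[50:210,205:310],None,fx=3.7,fy=3.7,interpolation=cv2.INTER_CUBIC))
cv2.imwrite("pics/c1m.png",cv2.resize(im[160:260,10:160],None,fx=5,fy=5,interpolation=cv2.INTER_CUBIC))
```

```text
(no output)
```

View pics/c1d.png

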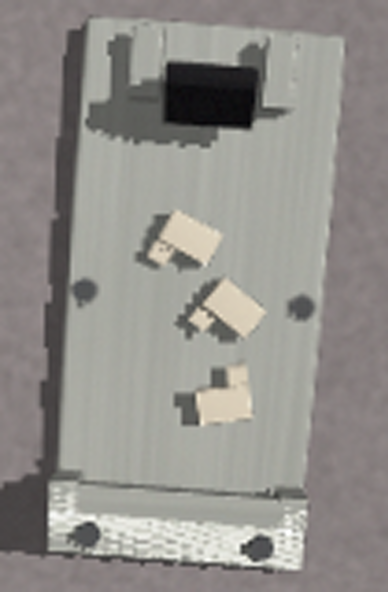

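View pics/c1m.png

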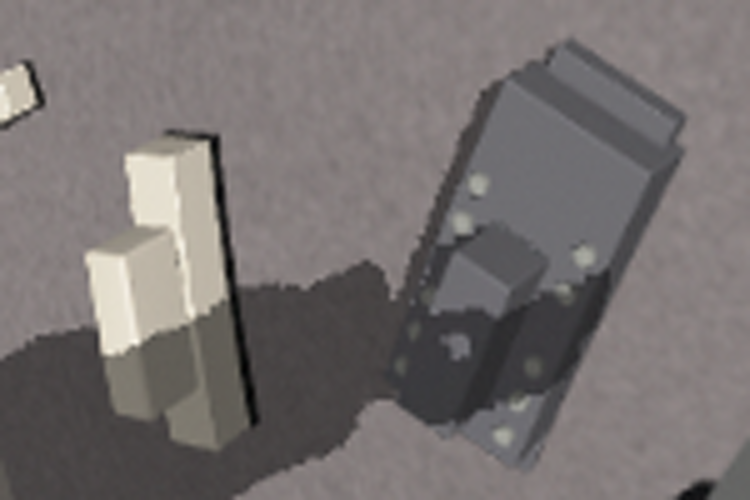

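Run:
```python
from h import *
T=np.load("pics/c1.npy")
f=lambda u,v:(u/3.7+205,v/3.7+50)
def p(l,z):
    for q in l: print(q,plane("wrist",f(*q),z,T)[0])
print("deck corners");p([(90,18),(343,40),(64,470),(312,487)],.012)
print("screws");p([(85,291),(301,307)],.012)
print("rail screws");p([(88,533),(260,547)],.032)
print("rail top corners");p([(50,485),(308,497),(48,553),(302,570)],.032)
print("chips");p([(192,237),(237,306),(225,406)],.022)
g=lambda u,v:(u/5+10,v/5+160)
print("mag block top +x corners, -x")
for q in [(515,72),(650,172),(383,375),(520,468)]: print(q,plane("wrist",g(*q),.034,T)[0])
print("foot bottom corners")
for q in [(573,40),(687,117)]: print(q,plane("wrist",g(*q),.012,T)[0])
print("scraper foot bottom -y edge")
for q in [(218,135),(257,425)]: print(q,plane("wrist",g(*q),.0,T)[0])
print("grip top")
for q in [(85,255),(128,265),(108,410),(150,420)]: print(q,plane("wrist",g(*q),.064,T)[0])
```

```text
deck corners
(90, 18) [0.7313 0.0421 0.012 ]
(343, 40) [ 0.7229 -0.0584  0.012 ]
(64, 470) [0.5453 0.0543 0.012 ]
(312, 487) [ 0.5384 -0.0491  0.012 ]
screws
(85, 291) [0.6196 0.0443 0.012 ]
(301, 307) [ 0.6134 -0.0428  0.012 ]
rail screws
(88, 533) [0.5238 0.0427 0.032 ]
(260, 547) [ 0.5182 -0.0268  0.032 ]
rail top corners
(50, 485) [0.5437 0.0576 0.032 ]
(308, 497) [ 0.5392 -0.0456  0.032 ]
(48, 553) [0.5153 0.0594 0.032 ]
(302, 570) [ 0.5085 -0.0441  0.032 ]
chips
(192, 237) [0.6414 0.0011 0.022 ]
(237, 306) [ 0.6142 -0.0167  0.022 ]
(225, 406) [ 0.574  -0.0123  0.022 ]
mag block top +x corners, -x
(515, 72) [0.5564 0.229  0.034 ]
(650, 172) [0.5234 0.1842 0.034 ]
(383, 375) [0.4484 0.3027 0.034 ]
(520, 468) [0.4153 0.2515 0.034 ]
foot bottom corners
(573, 40) [0.5619 0.2176 0.012 ]
(687, 117) [0.5356 0.1786 0.012 ]
scraper foot bottom -y edge
(218, 135) [0.5279 0.3889 0.    ]
(257, 425) [ 0.4059  0.4001 -0.    ]
grip top
(85, 255) [0.5012 0.4131 0.064 ]
(128, 265) [0.4981 0.3906 0.064 ]
(108, 410) [0.4397 0.4214 0.064 ]
(150, 420) [0.4375 0.3989 0.064 ]
```

Emit:
{"api": "apply_moves", "payload": {
  "rows": [
    [-13,51,-20,0,0,-1,0],
    [-13,51,-20,0,0,-1,0],
    [-13,51,-20,0,0,-1,0],
    [-13,51,-20,0,0,-1,0],
    [-13,51,-20,0,0,-1,0],
    [-13,51,-20,0,0,-1,0],
    [-13,51,-20,0,0,0,0],
    [-13,51,-20,0,0,0,0],
    [0,0,0,0,0,0,0],
    [0,0,0,0,0,0,0]
  ]
}}

```text
time: 3.45
ee_pos: [0.5, 0.1728, 0.1732]
tcp_rot: [-170.2, 0.1, 14.2]
wrist_force: [0.2, -0.6, 0.7]
opening: 0.0853
```

Run:
```python
from h import *
im,T=snap("wrist","d1");print(T)
cv2.imwrite("pics/d1b.png",cv2.resize(im,(768,576)))
```

```text
[[ 0.9696  0.2406 -0.0442  0.5   ]
 [ 0.2446 -0.9554  0.1653  0.1728]
 [-0.0025 -0.1711 -0.9853  0.1732]
 [ 0.      0.      0.      1.    ]]
```

View pics/d1b.png

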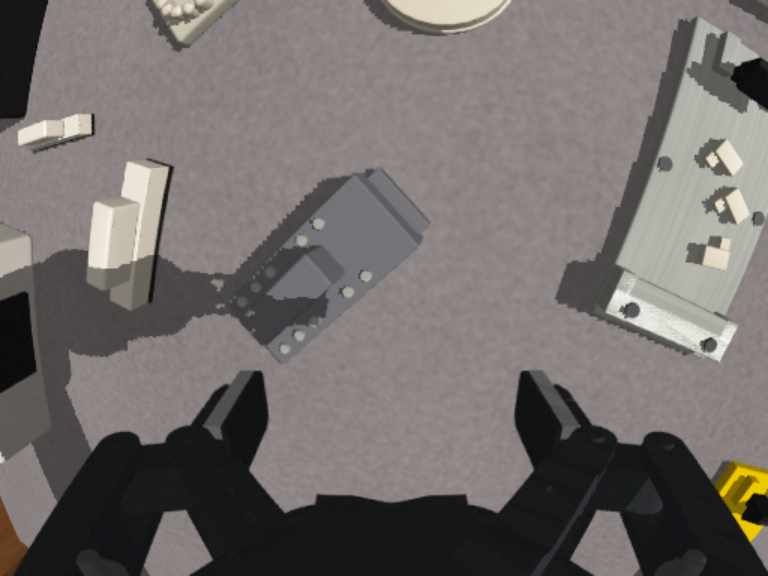

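Run:
```python
from h import *
o=get_obs();print(o['q'],o['qd'],o['ee_pos'],o['tcp_rot'])
Rt=R.from_euler('xyz',[180,0,-6],degrees=True);print((Rt*R.from_matrix(pose()[:3,:3]).inv()).as_rotvec(degrees=True))
T=pose()
# triangulate scraper grip/foot from c1 and d1
T1=np.load("pics/c1.npy");T2=np.load("pics/d1.npy")
```

```text
[ 14.0864   1.1035  -2.6823  86.3396   9.856  179.9359] [-0.1113  0.3116  0.4195 -0.1698  0.1557  0.0924] [0.5002 0.1728 0.1734] [-170.1438    0.1144   14.1496]
[ -9.8738  -0.8184 -20.0898]
```

Emit:
{"api": "apply_moves", "payload": {
  "rows": [
    [0,4,10,0,0,10,0],
    [0,4,5,-4.8,-1.2,0,0],
    [0,4,5,-4.8,-1.2,0,0],
    [-2,14,0,0,0,10,0],
    [-2,14,0,0,0,10,0],
    [-2,15,0,0,0,10,0],
    [-2,15,0,0,0,10,0],
    [-2,15,0,0,0,10,0],
    [-2,15,0,0,0,10,0],
    [-2,15,0,0,0,10,0],
    [-2,15,0,0,0,10,0],
    [-2,15,0,0,0,10,0],
    [-2,15,0,0,0,10,0],
    [-2,15,0,0,0,10,0],
    [-3,15,0,0,0,10,0],
    [-3,15,0,0,0,10,0],
    [-3,15,0,0,0,10,0],
    [-3,15,0,0,0,10,0],
    [0,0,0,0,0,0,0],
    [0,0,0,0,0,0,0]
  ]
}}

```text
time: 6.0
ee_pos: [0.4663, 0.408, 0.1928]
tcp_rot: [-179.9, 2.0, 173.8]
wrist_force: [0.1, -0.4, 0.5]
opening: 0.0854
```

Run:
```python
from h import *
im,T=snap("wrist","d2");print(T,get_obs()['q'],get_obs()['tcp_rot'])
cv2.imwrite("pics/d2b.png",cv2.resize(im,(768,576)))
```

```text
[[-0.9935  0.1082  0.034   0.4663]
 [ 0.108   0.9941 -0.006   0.408 ]
 [-0.0345 -0.0022 -0.9994  0.1928]
 [ 0.      0.      0.      1.    ]] [41.8589 12.6377 12.4975 88.643  -1.5519 48.0175] [-179.8667    1.9674  173.8271]
```

View pics/d2b.png

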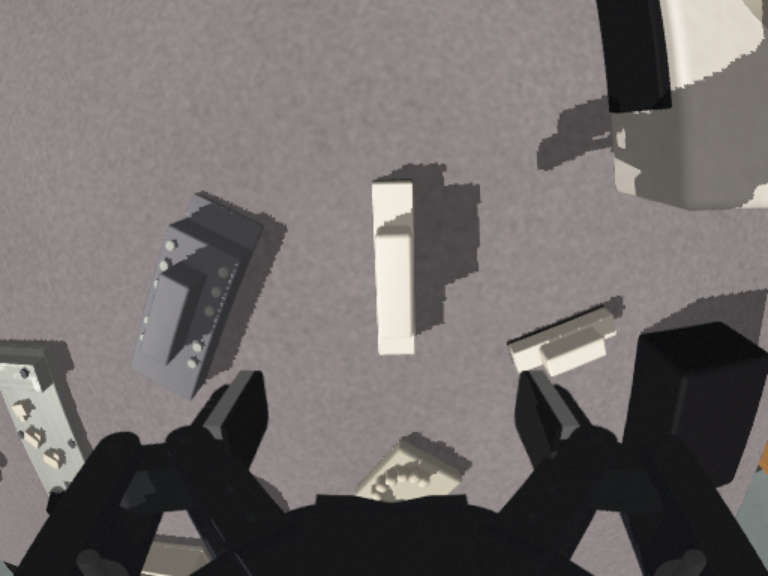

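Run:
```python
from h import *
im=cv2.imread("pics/d2.png")
cv2.imwrite("pics/d2c.png",cv2.resize(im[110:250,215:315],None,fx=4,fy=4,interpolation=cv2.INTER_CUBIC))
```

```text
(no output)
```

View pics/d2c.png

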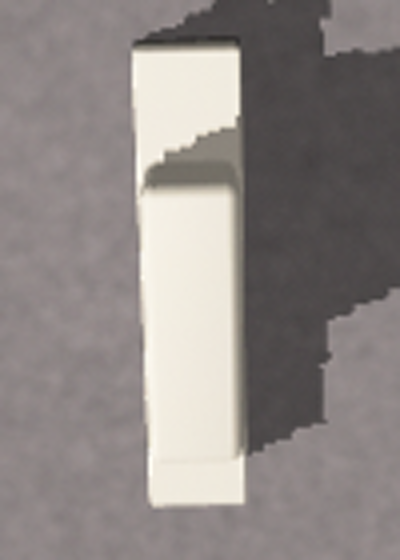

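Run:
```python
from h import *
T=np.load("pics/d2.npy");T1=np.load("pics/c1.npy")
f=lambda u,v:(u/4+215,v/4+110)
for z,l in((.064,[(143,187),(236,187),(149,462),(241,462)]),(.030,[(133,47),(240,47),(149,505),(244,505)])):
    P=np.array([plane("wrist",f(*q),z,T)[0] for q in l]);print(P,P.mean(0),np.degrees(np.arctan2(*(P[:2].mean(0)-P[2:].mean(0))[[1,0]])), np.linalg.norm(P[0]-P[1]),np.linalg.norm(P[0]-P[2]))
# heights: c1 pixel pairs: grip top near +x -y corner (c1m 128,265) vs d2 (149? ) 
g=lambda u,v:(u/5+10,v/5+160)
print(tri([ray("wrist",g(128,265),T1),ray("wrist",f(149,462),T)]),tri([ray("wrist",g(150,420),T1),ray("wrist",f(143,187),T)]))
```

```text
[[0.4363 0.4019 0.064 ]
 [0.4385 0.4217 0.064 ]
 [0.5003 0.3957 0.064 ]
 [0.5026 0.4169 0.064 ]] [0.4694 0.409  0.064 ] 175.0614466938588 0.019942550692981946 0.06429875179283377
[[0.4085 0.4015 0.03  ]
 [0.4112 0.4268 0.03  ]
 [0.528  0.3914 0.03  ]
 [0.5307 0.4166 0.03  ]] [0.4696 0.4091 0.03  ] 175.15331169920748 0.025451474478506687 0.11987038215203032
(array([0.4986, 0.3946, 0.0638]), [np.float64(1.9927854070753561), np.float64(1.992785407075353)]) (array([0.4364, 0.4018, 0.0632]), [np.float64(0.10414294370435924), np.float64(0.10414294370436689)])
```

Emit:
{"api": "apply_moves", "payload": {
  "rows": [
    [3,1,-30,0.3,1.9,1.2,0],
    [0,0,-40,0,0,0,0],
    [0,0,-40,0,0,0,0],
    [0,0,-20,0,0,0,0.3],
    [0,0,-12,0,0,0,0.5],
    [0,0,0,0,0,0,1],
    [0,0,0,0,0,0,1],
    [0,0,0,0,0,0,1],
    [0,0,0,0,0,0,1],
    [0,0,0,0,0,0,1]
  ],
  "grip_force": 50
}}

```text
time: 7.3
ee_pos: [0.4693, 0.4102, 0.0514]
tcp_rot: [179.9, 0.1, 175.3]
wrist_force: [-0.3, -0.5, 6.2]
opening: 0.0215
```

Run:
```python
from h import *
im,T=snap("wrist","d3");print(T,get_obs()['tcp_rot'],get_obs()['opening'])
```

```text
[[-0.9966  0.0827  0.0018  0.4693]
 [ 0.0827  0.9966  0.0008  0.4102]
 [-0.0018  0.001  -1.      0.0514]
 [ 0.      0.      0.      1.    ]] [179.9409   0.0999 175.2556] 0.021096539827408365
```

View pics/d3.png

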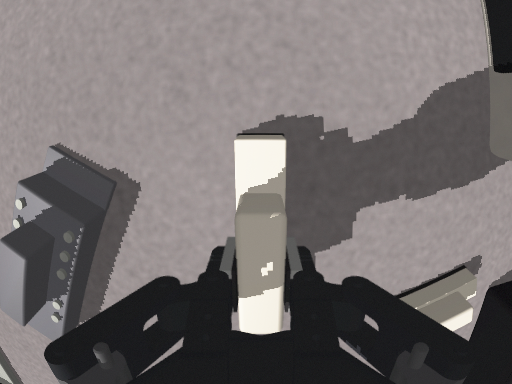

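Emit:
{"api": "apply_moves", "payload": {
  "rows": [
    [0,0,30,0,0,0,1],
    [0,0,50,0,0,0,1],
    [0,-10,40,0,0,0,1],
    [19,-42,0,0,0,0.6,1],
    [19,-42,0,0,0,0,1],
    [19,-42,0,0,0,0,1],
    [19,-42,0,0,0,0,1],
    [19,-42,0,0,0,0,1],
    [19,-42,0,0,0,0,1],
    [17,-38,0,0,0,0,1],
    [0,0,0,0,0,0,1],
    [0,0,0,0,0,0,1]
  ]
}}

```text
time: 8.85
ee_pos: [0.5996, 0.1099, 0.17]
tcp_rot: [-180.0, -0.0, 175.8]
wrist_force: [0.0, -0.0, -1.2]
opening: 0.021
```

Run:
```python
from h import *
im,T=snap("wrist","e1");print(T,get_obs()['tcp_rot'],get_obs()['opening'])
cv2.imwrite("pics/e1b.png",cv2.resize(im,(768,576)))
im,T=snap("scene","e2")
cv2.imwrite("pics/e2b.png",cv2.resize(im[130:280,180:350],None,fx=4,fy=4,interpolation=cv2.INTER_CUBIC))
```

```text
[[-0.9974  0.0726 -0.0002  0.5996]
 [ 0.0726  0.9974 -0.0002  0.1099]
 [ 0.0002 -0.0002 -1.      0.17  ]
 [ 0.      0.      0.      1.    ]] [-179.9892   -0.0025  175.8788] 0.02134329016104288
```

View pics/e1b.png

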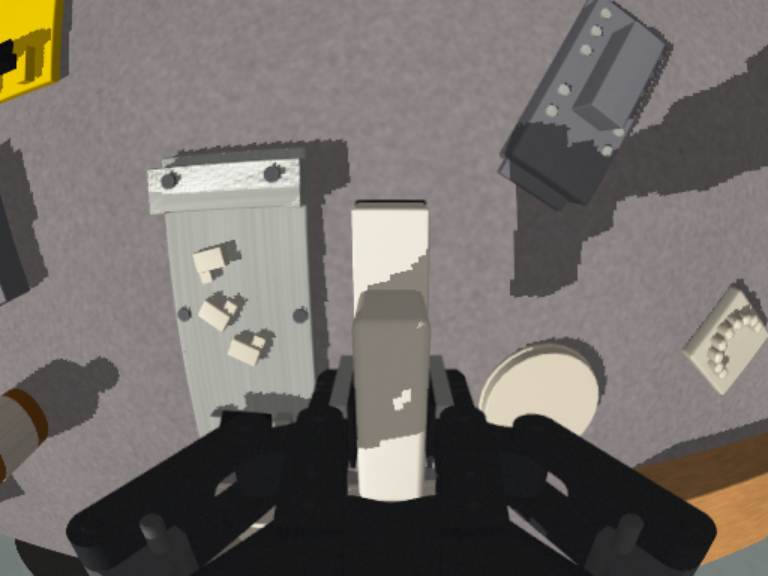

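View pics/e2b.png

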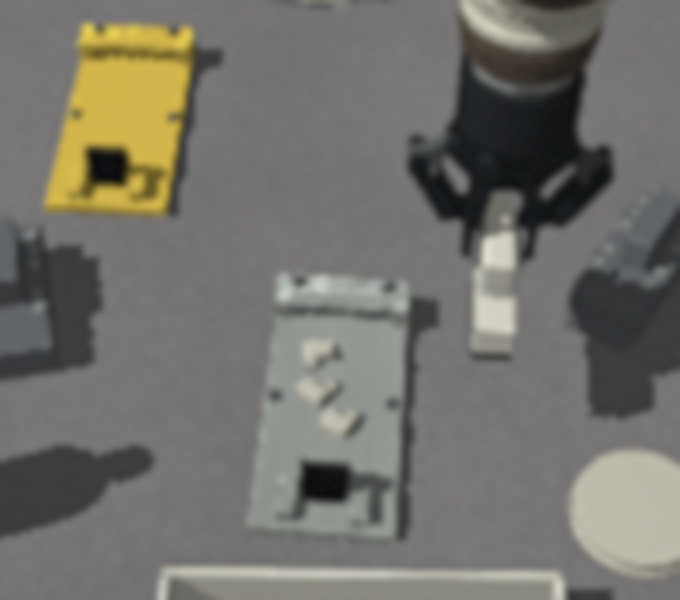

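Run:
```python
from h import *
T=np.load("pics/e1.npy");T1=np.load("pics/c1.npy")
f=lambda u,v:(u/3.7+205,v/3.7+50)
g=lambda u,v:(u/1.5,v/1.5)
for n,a,b in [("scrR",(85,291),(301,314.5)),("scrL",(301,307),(184,313)),("railR",(88,533),(274,174)),("railL",(260,547),(169,181))]:
    print(n,tri([ray("wrist",f(*a),T1),ray("wrist",g(*b),T)]))
print("rail in/out edges",[plane("wrist",g(*q),.032,T)[0] for q in [(150,213),(300,207),(150,170),(300,159)]])
print("chips",[plane("wrist",g(*q),.022,T)[0] for q in [(209,261),(214,315),(243,349)]])
s=lambda u,v:(u/4+180,v/4+130)
print("scene screws",[plane("scene",s(*q),.012)[0] for q in [(275,396),(393,404)]],"rail",[plane("scene",s(*q),.032)[0] for q in [(301,282),(390,288)]])
print("scene deck far corners",[plane("scene",s(*q),.012)[0] for q in [(247,524),(402,538)]])
```

```text
scrR (array([0.6195, 0.0463, 0.0131]), [np.float64(0.4655685160981416), np.float64(0.46556851609830596)])
scrL (array([ 0.613 , -0.0409,  0.0139]), [np.float64(0.07743903809719734), np.float64(0.07743903809697182)])
railR (array([0.5242, 0.0447, 0.0331]), [np.float64(0.6873130765803627), np.float64(0.6873130765801398)])
railL (array([ 0.5191, -0.0247,  0.0351]), [np.float64(0.38353361860937396), np.float64(0.3835336186094901)])
rail in/out edges [array([ 0.5378, -0.0437,  0.032 ]), array([0.5463, 0.0588, 0.032 ]), array([ 0.5099, -0.0395,  0.032 ]), array([0.5176, 0.0616, 0.032 ])]
chips [array([ 0.5756, -0.0098,  0.022 ]), array([ 0.6133, -0.0132,  0.022 ]), array([0.6394, 0.0036, 0.022 ])]
scene screws [array([ 0.6152, -0.0398,  0.012 ]), array([0.6214, 0.0485, 0.012 ])] rail [array([ 0.5191, -0.0218,  0.032 ]), array([0.5244, 0.048 , 0.032 ])]
scene deck far corners [array([ 0.7255, -0.0562,  0.012 ]), array([0.7351, 0.0515, 0.012 ])]
```

Emit:
{"api": "apply_moves", "payload": {
  "rows": [
    [7,-35,0,0,0,0,1],
    [7,-35,0,0,0,-0.2,1],
    [0,0,-35,0,0,0,1],
    [0,0,-35,0,0,0,1],
    [0,0,-25,0,0,0,1],
    [0,0,-10,0,0,0,1],
    [0,0,0,0,0,0,1],
    [0,0,0,0,0,0,1]
  ]
}}

```text
time: 9.95
ee_pos: [0.6144, 0.0401, 0.0666]
tcp_rot: [180.0, 0.1, 175.7]
wrist_force: [-0.5, -0.4, -2.0]
opening: 0.0213
```

Run:
```python
from h import *
im,T=snap("wrist","f1");print(T,get_obs()['tcp_rot'],get_obs()['opening'])
cv2.imwrite("pics/f1b.png",cv2.resize(im,(768,576)))
im,T=snap("side","f2")
cv2.imwrite("pics/f2b.png",cv2.resize(im[140:260,180:300],None,fx=5,fy=5,interpolation=cv2.INTER_CUBIC))
```

```text
[[-0.9972  0.0753  0.0022  0.6144]
 [ 0.0753  0.9972 -0.0001  0.0401]
 [-0.0022  0.     -1.      0.0666]
 [ 0.      0.      0.      1.    ]] [179.9987   0.1282 175.6751] 0.021438669444801342
```

View pics/f1b.png

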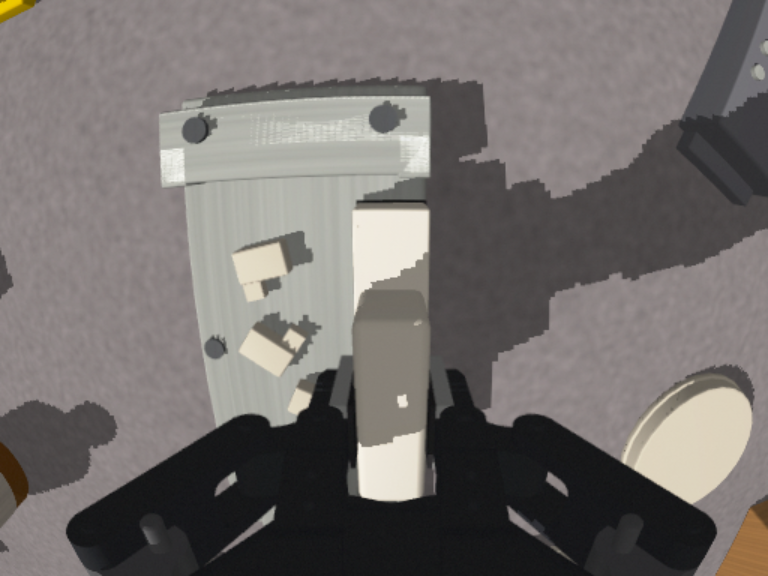

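View pics/f2b.png

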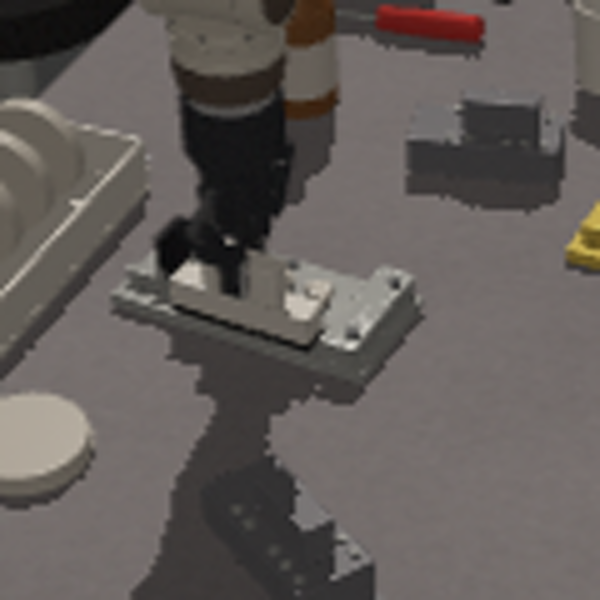

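Emit:
{"api": "apply_moves", "payload": {
  "rows": [
    [0,0,-2,0,0,0,1],
    [-1,-10,0,0,0,0,1],
    [-1,-10,0,0,0,0,1],
    [-1,-10,0,0,0,0,1],
    [-0.5,-10,0,0,0,0,1],
    [-0.5,-10,0,0,0,0,1],
    [-1,-10,0,0,0,0,1],
    [-1,-10,0,0,0,0,1],
    [-0.5,-10,0,0,0,0,1],
    [-0.5,-10,0,0,0,0,1],
    [-1,-10,0,0,0,0,1],
    [-1,-10,0,0,0,0,1],
    [0,0,0,0,0,0,1]
  ]
}}

```text
time: 11.68
ee_pos: [0.6047, -0.071, 0.0632]
tcp_rot: [-180.0, 0.0, 175.6]
wrist_force: [0.4, 0.3, -1.4]
opening: 0.0212
```

Run:
```python
from h import *
im,T=snap("wrist","g1");print(T,get_obs()['tcp_rot'],get_obs()['opening'])
cv2.imwrite("pics/g1b.png",cv2.resize(im,(768,576)))
im,T=snap("scene","g2")
cv2.imwrite("pics/g2b.png",cv2.resize(im[170:280,180:320],None,fx=5,fy=5,interpolation=cv2.INTER_CUBIC))
```

```text
[[-0.9971  0.0767  0.0003  0.6047]
 [ 0.0767  0.9971 -0.0004 -0.071 ]
 [-0.0004 -0.0004 -1.      0.0632]
 [ 0.      0.      0.      1.    ]] [-179.9827    0.0216  175.6176] 0.02116582217605933
```

View pics/g1b.png

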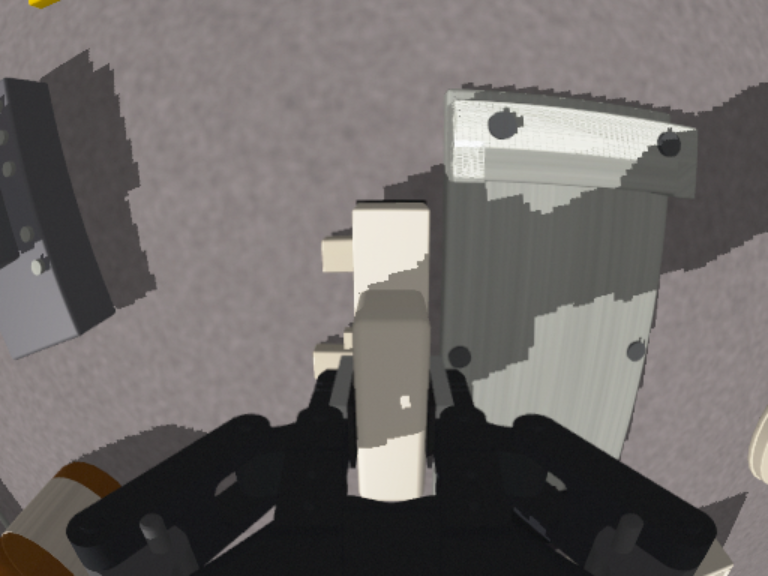

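View pics/g2b.png

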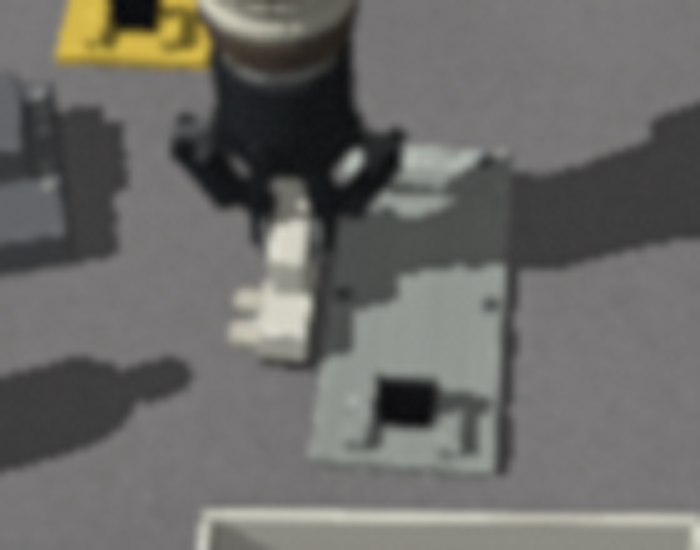

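Emit:
{"api": "apply_moves", "payload": {
  "rows": [
    [0,0,30,0,0,0,1],
    [0,0,41,0,0,0,1],
    [0,0,40,0,0,0,1],
    [-13,48,0,0,0,0,1],
    [-13,48,0,0,0,0,1],
    [-13,48,0,0,0,0,1],
    [-14,48,0,0,0,0,1],
    [-14,48,0,0,0,0,1],
    [-14,48,0,0,0,0,1],
    [-14,48,0,0,0,0,1],
    [-14,48,0,0,0,0,1],
    [-14,48,0,0,0,0,1],
    [-13,49,0,0,0,0,1],
    [0,0,-30,0,0,0,1],
    [0,0,-40,0,0,0,1],
    [0,0,-35,0,0,0,1],
    [0,0,-10,0,0,0,1],
    [0,0,0,0,0,0,1]
  ]
}}

```text
time: 14.02
ee_pos: [0.4687, 0.4109, 0.0596]
tcp_rot: [-180.0, 0.0, 175.7]
wrist_force: [1.6, 0.2, -1.0]
opening: 0.0212
```

Run:
```python
from h import *
o=get_obs();print(o['ee_pos'],o['tcp_rot'],o['wrist_force'])
im,T=snap("scene","g3")
cv2.imwrite("pics/g3b.png",cv2.resize(im[140:280,190:430],None,fx=3.3,fy=3.3,interpolation=cv2.INTER_CUBIC))
```

```text
[0.4687 0.4109 0.0596] [-179.9721    0.0142  175.6693] [ 1.6256  0.1885 -1.0075]
```

View pics/g3b.png

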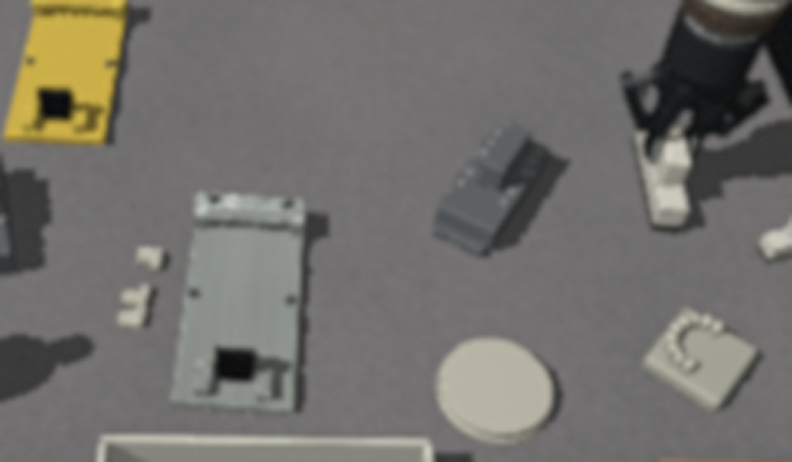

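Emit:
{"api": "apply_moves", "payload": {
  "rows": [
    [0,0,-4,0,0,0,1],
    [0,0,-3,0,0,0,1],
    [0,0,0,0,0,0,1]
  ]
}}

```text
time: 14.45
ee_pos: [0.4688, 0.4108, 0.0524]
tcp_rot: [-180.0, 0.0, 175.7]
wrist_force: [-0.5, 0.8, -1.3]
opening: 0.021
```

Emit:
{"api": "apply_moves", "payload": {
  "rows": [
    [0,0,-1.5,0,0,0,1],
    [0,0,0,0,0,0,1]
  ]
}}

```text
time: 14.7
ee_pos: [0.469, 0.4109, 0.0513]
tcp_rot: [180.0, 0.1, 175.7]
wrist_force: [-0.8, -0.5, 2.8]
opening: 0.0213
```

Emit:
{"api": "apply_moves", "payload": {
  "rows": [
    [0,0,0,0,0,0,0.5],
    [0,0,0,0,0,0,0],
    [0,0,0,0,0,0,0],
    [0,0,30,0,0,0,0],
    [0,0,50,0,0,0,0],
    [1,-20,40,0,0,-5,0],
    [1,-30,30,0,0,-5,0],
    [1,-30,0,0,0,-5,0],
    [1,-30,0,0,0,-5,0],
    [1,-30,0,0,0,-5,0],
    [1,-22,0,0,0,-3.7,0],
    [0,0,0,0,0,0,0],
    [0,0,0,0,0,0,0]
  ]
}}

```text
time: 16.32
ee_pos: [0.4749, 0.2492, 0.2008]
tcp_rot: [180.0, 0.0, 147.0]
wrist_force: [-0.3, -0.2, 0.6]
opening: 0.0853
```

Run:
```python
from h import *
im,T=snap("wrist","m1");print(T,get_obs()['tcp_rot'],get_obs()['q'])
cv2.imwrite("pics/m1b.png",cv2.resize(im,(768,576)))
cv2.imwrite("pics/m1c.png",cv2.resize(im[100:260,170:350],None,fx=4,fy=4,interpolation=cv2.INTER_CUBIC)[:590])
```

```text
[[-0.8388  0.5445  0.0004  0.4749]
 [ 0.5445  0.8388 -0.0002  0.2492]
 [-0.0004  0.     -1.      0.2008]
 [ 0.      0.      0.      1.    ]] [-179.994     0.0218  147.0307] [27.7209  2.3687  2.0594 89.6852 -0.022  60.6902]
```

View pics/m1b.png

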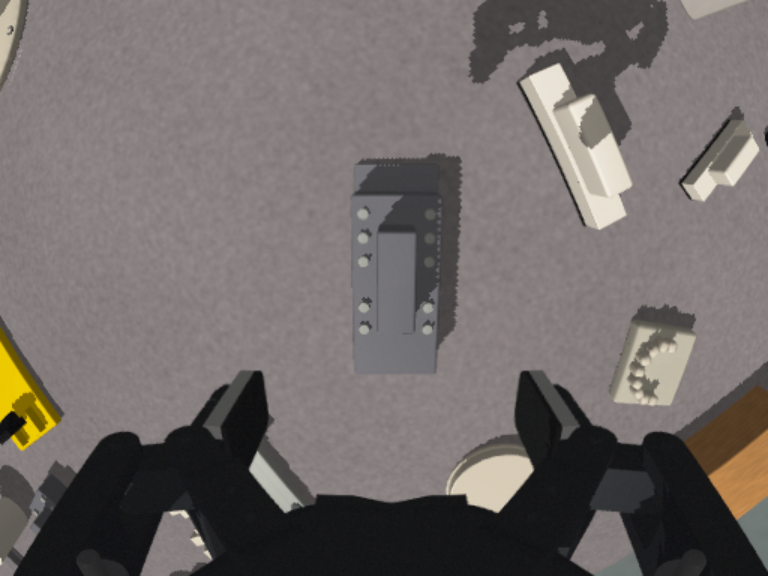

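View pics/m1c.png

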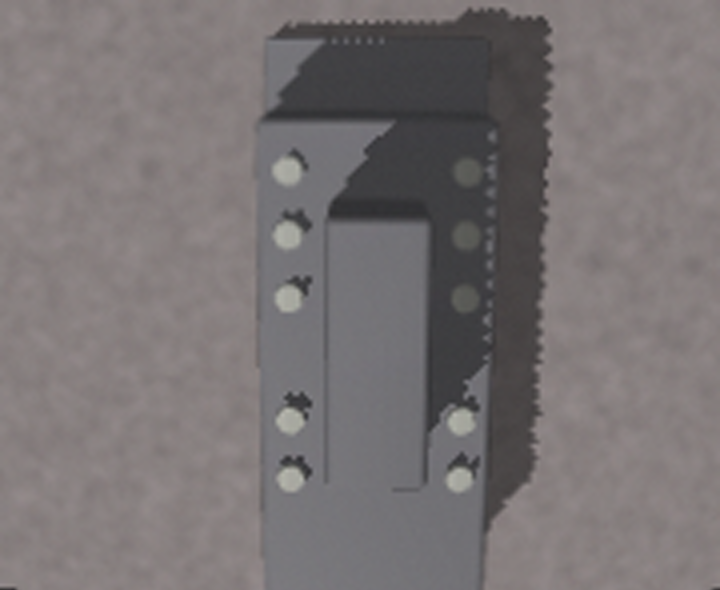

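Run:
```python
from h import *
T=np.load("pics/m1.npy")
f=lambda u,v:(u/4+170,v/4+100)
ang=lambda v:np.degrees(np.arctan2(v[1],v[0]))
r=np.array([plane("wrist",f(*q),.066,T)[0] for q in [(329,218),(429,218),(327,486),(427,490)]])
b=np.array([plane("wrist",f(*q),.034,T)[0] for q in [(262,122),(496,120)]]+[plane("wrist",q,.034,T)[0] for q in [(354/1.5,373/1.5),(435/1.5,373/1.5)]])
t=np.array([plane("wrist",f(*q),.006,T)[0] for q in [(266,38),(490,40)]])
for P in(r,b): print(P.mean(0),ang(P[2:].mean(0)-P[:2].mean(0)),np.linalg.norm(P[0]-P[1]),np.linalg.norm(P[0]-P[2]))
print(t,t.mean(0))
o=b.mean(0); a=np.radians(-33);ax=np.array([np.cos(a),np.sin(a)])
print("expected rib centre",o[:2]-.0125*ax,"tongue",o[:2]-.085*ax)
# height check with c1 (rib top +x,+y... ) rib corners
T1=np.load("pics/e1.npy")
# e1 (1.5x): rib top near-foot corners approx (578,105) & (612,128)
for p,q in [((427,490),(574,105)),((327,486),(611,126))]:
    print(tri([ray("wrist",f(*p),T),ray("wrist",(q[0]/1.5,q[1]/1.5),T1)]))
T1=np.load("pics/d1.npy")
# d1: foot-end block top corners (355,177),(422,241)
print(tri([ray("wrist",(435/1.5,373/1.5),T),ray("wrist",(355/1.5,177/1.5),T1)]),tri([ray("wrist",(354/1.5,373/1.5),T),ray("wrist",(420/1.5,241/1.5),T1)]))
```

```text
[0.4748 0.2531 0.066 ] -33.15716623561601 0.022021169639648643 0.06311109608787406
[0.4851 0.2462 0.034 ] -33.603135439712624 0.05721937836547904 0.12707723737201768
[[0.3988 0.2676 0.006 ]
 [0.4315 0.3174 0.006 ]] [0.4152 0.2925 0.006 ]
expected rib centre [0.4746 0.253 ] tongue [0.4138 0.2925]
(array([0.5044, 0.2334, 0.0449]), [np.float64(13.993740008448812), np.float64(13.993740008448832)])
(array([0.5009, 0.2303, 0.0697]), [np.float64(8.003568640398026), np.float64(8.003568640398075)])
(array([0.5532, 0.2348, 0.0345]), [np.float64(1.3024978184944505), np.float64(1.3024978184945208)]) (array([0.5239, 0.1857, 0.0305]), [np.float64(0.9677235510832427), np.float64(0.9677235510831637)])
```

Emit:
{"api": "apply_moves", "payload": {
  "rows": [
    [21,-41,5,0,0,4.8,0],
    [21,-41,5,0,0,4.8,0],
    [21,-41,5,0,0,4.8,0],
    [21,-41,5,0,0,4.8,0],
    [21,-41,0,0,0,4.8,0],
    [21,-41,0,0,0,4.7,0],
    [0,0,0,0,0,0,0],
    [0,0,0,0,0,0,0]
  ]
}}

```text
time: 17.38
ee_pos: [0.6009, 0.0035, 0.2204]
tcp_rot: [-180.0, -0.0, 175.7]
wrist_force: [0.4, -0.1, -0.8]
opening: 0.0857
```

Run:
```python
from h import *
im,T=snap("wrist","k1");print(T,get_obs()['tcp_rot'],get_obs()['q'])
cv2.imwrite("pics/k1b.png",cv2.resize(im[60:290,140:380],None,fx=3.2,fy=3.2,interpolation=cv2.INTER_CUBIC)[:600])
```

```text
[[-0.9971  0.0757 -0.0002  0.6009]
 [ 0.0757  0.9971 -0.0001  0.0035]
 [ 0.0002 -0.0001 -1.      0.2204]
 [ 0.      0.      0.      1.    ]] [-179.9948    0.0023  175.7024] [ 0.3671 11.5774 14.3746 92.7952 -0.0054  4.6647]
```

View pics/k1b.png

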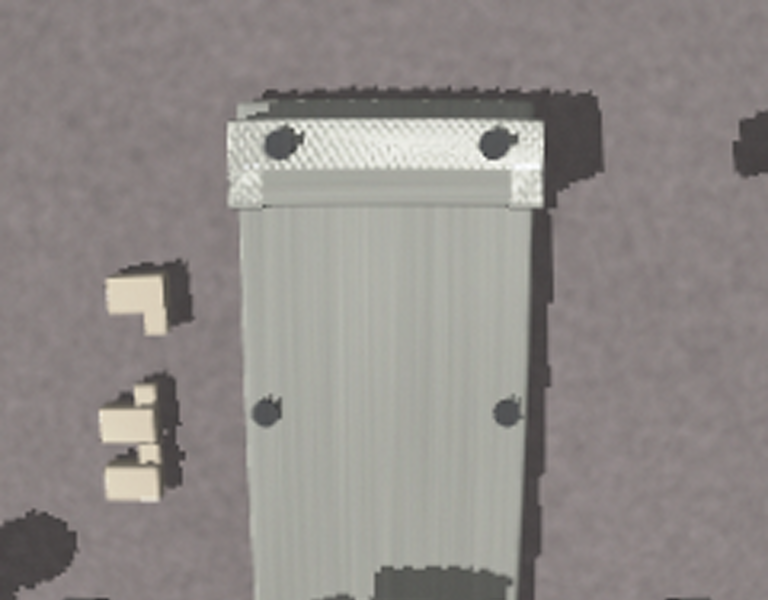

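Run:
```python
from h import *
T=np.load("pics/k1.npy")
f=lambda u,v:(u/3.2+140,v/3.2+60)
ang=lambda v:np.degrees(np.arctan2(v[1],v[0]))
def P(n,l,z):
    p=np.array([plane("wrist",f(*q),z,T)[0] for q in l]);d=p[1]-p[0];print(n,p[0],p[1],"mid",p.mean(0),"yaw",ang(d)-90,"len",np.linalg.norm(d)*1e3);return p
P("screws",[(266,412),(507,411)],.012)
P("railscrews",[(282,144),(496,143)],.032)
P("rail front top",[(228,207),(544,208)],.032)
P("rail back top",[(228,122),(544,122)],.032)
P("plate end",[(239,103),(533,100)],.012)
P("edges near rail",[(242,210),(532,210)],.012)
P("edges far",[(255,590),(519,590)],.012)
P("pocket",[(262,206),(512,206)],.032)
im=cv2.imread("pics/k1.png")
print(im[330:384:6,200:330:10].sum(2)) if 0 else None
```

```text
screws [ 0.6143 -0.0421  0.012 ] [0.6205 0.0456 0.012 ] mid [0.6174 0.0018 0.012 ] yaw -4.055092184511551 len 87.91960583547437
railscrews [ 0.5193 -0.0249  0.032 ] [0.5241 0.0445 0.032 ] mid [0.5217 0.0098 0.032 ] yaw -3.999456381410127 len 69.62769712834685
rail front top [ 0.5383 -0.0446  0.032 ] [0.5464 0.0591 0.032 ] mid [0.5424 0.0073 0.032 ] yaw -4.490933035797838 len 104.07228225256131
rail back top [ 0.5101 -0.042   0.032 ] [0.5179 0.0608 0.032 ] mid [0.514  0.0094 0.032 ] yaw -4.30982725435392 len 103.12062356426956
plate end [ 0.5028 -0.0408  0.012 ] [0.5093 0.0608 0.012 ] mid [0.506 0.01  0.012] yaw -3.7120089074897464 len 101.8073507147982
edges near rail [ 0.5405 -0.0431  0.012 ] [0.5481 0.0581 0.012 ] mid [0.5443 0.0075 0.012 ] yaw -4.297726554611643 len 101.49885490185412
edges far [ 0.6854 -0.0548  0.012 ] [0.6931 0.048  0.012 ] mid [ 0.6892 -0.0034  0.012 ] yaw -4.303714624166162 len 103.08494861908034
pocket [ 0.5391 -0.0333  0.032 ] [0.5452 0.0485 0.032 ] mid [0.5421 0.0076 0.032 ] yaw -4.297681978575454 len 82.04516000404794
```

Emit:
{"api": "apply_moves", "payload": {
  "rows": [
    [-21,41,0,0,0,-4.8,0],
    [-21,42,0,0,0,-4.8,0],
    [-21,42,0,0,0,-4.8,0],
    [-21,42,0,0,0,-4.8,0],
    [-21,42,-20,0,0,-4.8,0],
    [-21,41,-30,0,0,-5,0],
    [0,0,-40,0,0,0,0],
    [0,0,-40,0,0,0,0.2],
    [0,0,-24,0,0,0,0.4],
    [0,0,-8,0,0,0,0.4],
    [0,0,0,0,0,0,0.5]
  ]
}}

```text
time: 18.8
ee_pos: [0.4745, 0.2533, 0.0592]
tcp_rot: [-180.0, 0.0, 146.7]
wrist_force: [-0.2, -0.4, 0.6]
opening: 0.0428
```

Run:
```python
from h import *
im,T=snap("wrist","n1");print(T,get_obs()['tcp_rot'],get_obs()['wrist_force'],get_obs()['opening'])
cv2.imwrite("pics/n1b.png",cv2.resize(im,(768,576)))
```

```text
[[-0.8359  0.5489  0.0004  0.4745]
 [ 0.5489  0.8359 -0.0004  0.2533]
 [-0.0005 -0.0001 -1.      0.0592]
 [ 0.      0.      0.      1.    ]] [179.9532   0.0608 146.6937] [ 0.3651 -0.7145 -0.0608] 0.04244050827552296
```

View pics/n1b.png

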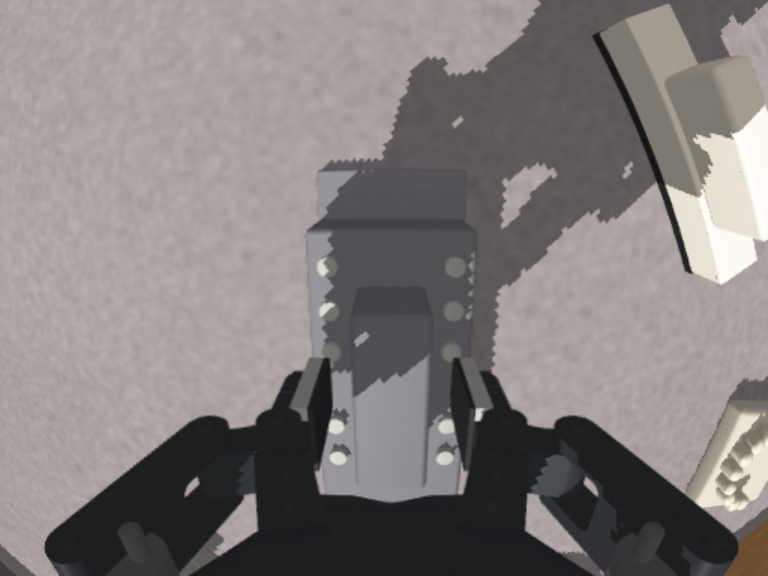

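Emit:
{"api": "apply_moves", "payload": {
  "rows": [
    [0,0,-1,0,0,0,0.7],
    [0,0,0,0,0,0,1],
    [0,0,0,0,0,0,1],
    [0,0,0,0,0,0,1],
    [0,0,0,0,0,0,1]
  ],
  "grip_force": 80
}}

```text
time: 19.48
ee_pos: [0.4753, 0.2531, 0.0592]
tcp_rot: [179.9, 0.1, 146.6]
wrist_force: [-1.6, -1.7, 6.1]
opening: 0.0225
```

Run:
```python
from h import *
im,T=snap("wrist","n2");o=get_obs();print(T,o['tcp_rot'],o['wrist_force'],o['opening'])
cv2.imwrite("pics/n2b.png",cv2.resize(im[90:260,180:340],None,fx=3.5,fy=3.5,interpolation=cv2.INTER_CUBIC))
```

```text
[[-0.8353  0.5498  0.0018  0.4753]
 [ 0.5498  0.8353  0.0006  0.2531]
 [-0.0012  0.0015 -1.      0.0592]
 [ 0.      0.      0.      1.    ]] [179.9151   0.0676 146.6513] [-1.9951 -0.8826  6.0917] 0.022385355416373272
```

View pics/n2b.png

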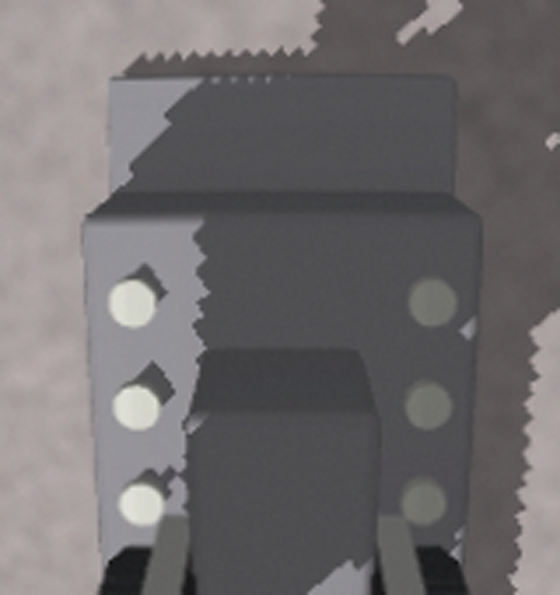

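Run:
```python
from h import *
T=np.load("pics/n2.npy")
f=lambda u,v:(u/3.5+180,v/3.5+90)
a=np.radians(-33.35);ax=np.array([np.cos(a),np.sin(a)]);ay=np.array([-ax[1],ax[0]])
for n,l,z,mx in [("rib",[(190,415),(378,412)],.066,-45),("block",[(86,218),(481,218)],.034,-65),("tongue",[(109,78),(455,78)],.006,-85)]:
    p=np.array([plane("wrist",f(*q),z,T)[0] for q in l]);m=p.mean(0)
    d=(m-T[:3,3])[:2]*1e3
    print(n,m,"tool->origin x: %.1f"%(d@ax-mx),"y %.1f"%(d@ay),"yaw",np.degrees(np.arctan2(*(p[0]-p[1])[[1,0]]))-90, np.linalg.norm(p[0]-p[1])*1e3)
```

```text
rib [0.4478 0.2711 0.066 ] tool->origin x: 12.1 y -0.1 yaw -212.37648708281202 22.59788693340445
block [0.4317 0.2816 0.034 ] tool->origin x: 12.9 y -0.1 yaw -213.3213648635385 57.96399119168814
tongue [0.4147 0.2926 0.006 ] tool->origin x: 12.6 y -0.3 yaw -213.32254218918212 58.88038497528326
```

Emit:
{"api": "apply_moves", "payload": {
  "rows": [
    [0,0,20,0,0,0,1],
    [0,0,40,0,0,0,1],
    [0,0,40,0,0,0,1],
    [16,-31,0,0,0,4,1],
    [16,-31,0,0,0,4,1],
    [16,-31,0,0,0,4,1],
    [16,-31,0,0,0,4,1],
    [16,-31,0,0,0,4,1],
    [15,-31,0,0,0,4,1],
    [15,-32,0,0,0,4,1],
    [15,-32,0,0,0,1.1,1],
    [0,0,0,0,0,0,1],
    [0,0,0,-0.44,-6,0,1],
    [0,0,0,-0.44,-6,0,1],
    [0,0,0,-0.44,-6,0,1],
    [0,0,0,0,0,0,1],
    [0,0,0,0,0,0,1]
  ]
}}

```text
time: 21.65
ee_pos: [0.5999, 0.0032, 0.1583]
tcp_rot: [180.0, 18.0, 175.8]
wrist_force: [0.2, 0.3, -4.5]
opening: 0.0225
```

```bash
cat > tip.py <<'E'
from h import *
o=get_obs();T=pose()
# mag frame axes from tool: mag x=-tool x, mag y=tool y, mag z=-tool z
M=T[:3,:3]@np.diag([-1,1,-1.]); 
def pt(m): return T[:3,3]+M@((np.array(m)-[-12.5,0,59.2])/1e3)
c,s=np.cos(np.radians(-4.2)),np.sin(np.radians(-4.2))
D=np.array([[c,-s,0],[s,c,0],[0,0,1]]);O=np.array([.618,.0018,.012])
for n,m in [("tip",(-85,0,0)),("foot",(75,0,0)),("orig",(0,0,0))]: print(n,(D.T@(pt(m)-O))*1e3)
print("tcp dock",(D.T@(T[:3,3]-O))*1e3,"tilt",np.degrees(np.arcsin(M[2,0])),"roll",np.degrees(np.arcsin(M[2,1])),"yaw rel",np.degrees(np.arctan2(M[1,0],M[0,0]))+4.2)
print(o['time'],"F",o['wrist_force'],"op",o['opening'])
E
python3 tip.py
python3 - <<'E'
from h import *
im,T=snap("side","o1")
cv2.imwrite("pics/o1b.png",cv2.resize(im[110:250,170:320],None,fx=4,fy=4,interpolation=cv2.INTER_CUBIC))
im,T=snap("wrist","o2")
E
```

```text
tip [-68.8561   0.0913  67.5994]
foot [ 83.3148   0.0056 117.0363]
orig [11.9847  0.0458 93.8628]
tcp dock [-18.1953   0.0464 146.3037] tilt 17.997808324396274 roll 0.015076008569802412 yaw rel -0.032289696085399555
21.65 F [ 0.2142  0.2869 -4.5078] op 0.02246388791037519
```

View pics/o1b.png

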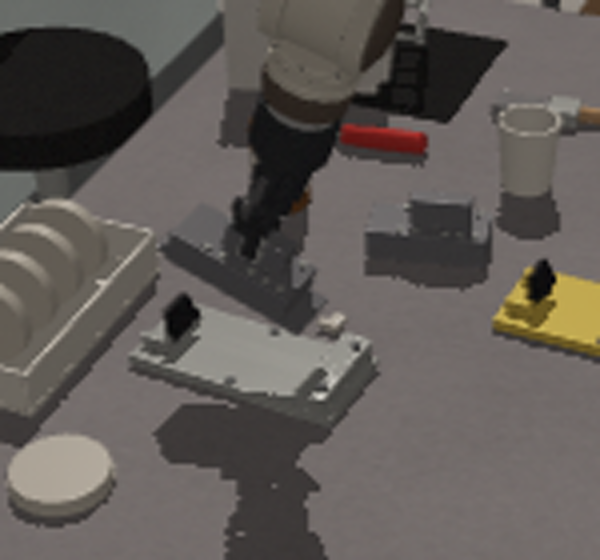

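View pics/o2.png

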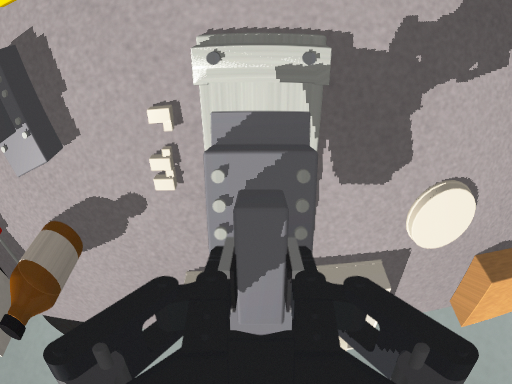

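```bash
cat >> tip.py <<'E'
print("pred tongue corners px",proj("wrist",np.array([pt((-85,30,6)),pt((-85,-30,6)),pt((-45,12,66)),pt((-45,-12,66))]),T))
E
python3 tip.py | tail -5
python3 - <<'E'
from h import *
im=cv2.imread("pics/o2.png")
cv2.imwrite("pics/o2b.png",cv2.resize(im[20:220,180:340],None,fx=3,fy=3,interpolation=cv2.INTER_CUBIC))
E
```

```text
21.75 F [ 0.3473  0.2921 -5.453 ] op 0.022596698745618732
pred tongue corners px [[311.9198 113.1516]
 [211.2636 113.0203]
 [290.3915 210.2645]
 [233.4787 210.2305]]
```

View pics/o2b.png

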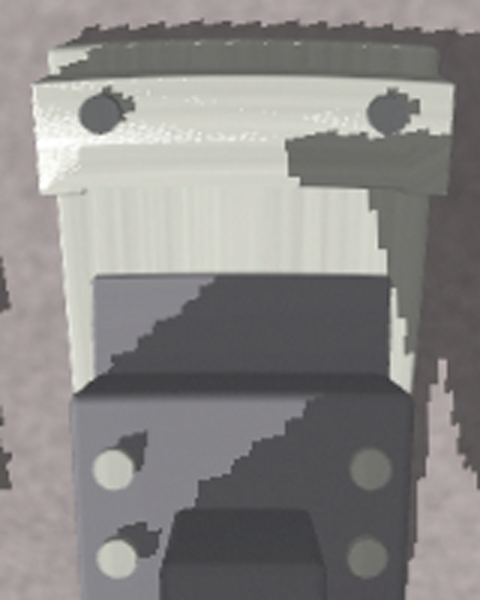

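Emit:
{"api": "apply_moves", "payload": {
  "rows": [
    [0,0,-25,0,0,0,1],
    [0,0,-25,0,0,0,1],
    [0,0,-10,0,0,0,1],
    [0,0,-4,0,0,0,1],
    [0,0,0,0,0,0,1],
    [0,0,0,0,0,0,1]
  ]
}}

```text
time: 22.5
ee_pos: [0.6004, 0.0028, 0.0949]
tcp_rot: [180.0, 18.2, 175.8]
wrist_force: [-0.4, 0.2, -3.5]
opening: 0.0227
```

```bash
python3 tip.py
python3 - <<'E'
from h import *
im,T=snap("wrist","p1")
cv2.imwrite("pics/p1b.png",cv2.resize(im[20:220,160:360],None,fx=3,fy=3,interpolation=cv2.INTER_CUBIC))
im,T=snap("side","p2")
cv2.imwrite("pics/p2b.png",cv2.resize(im[140:240,180:300],None,fx=5,fy=5,interpolation=cv2.INTER_CUBIC))
E
```

```text
tip [-68.0568  -0.2583   4.0806]
foot [83.9737 -0.3894 53.9478]
orig [12.7094 -0.3279 30.5726]
tcp dock [-17.6188  -0.3085  82.928 ] tilt 18.15989785466232 roll 0.006208719737669281 yaw rel -0.04939206704551857
22.5 F [-0.3653  0.2463 -3.5116] op 0.022700886504908632
pred tongue corners px [[311.9193 113.1549]
 [211.263  113.0235]
 [290.3908 210.2692]
 [233.4781 210.2351]]
```

View pics/p1b.png

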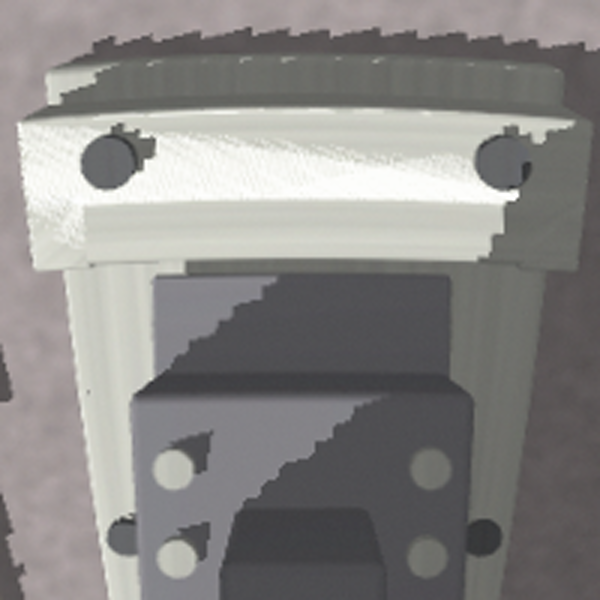

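View pics/p2b.png

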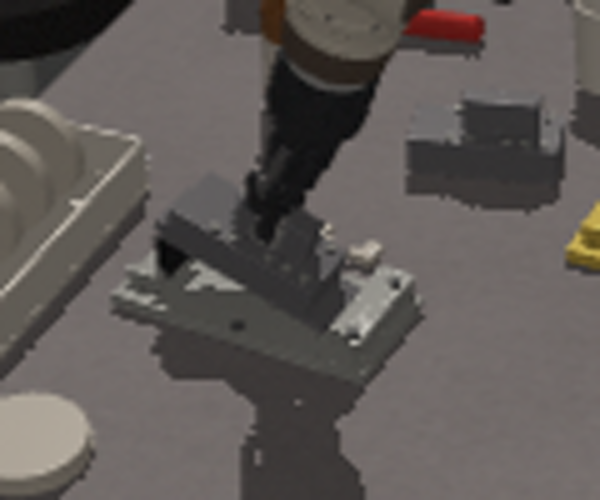

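Emit:
{"api": "apply_moves", "payload": {
  "rows": [
    [0,0.4,-2.5,0,0,0,1],
    [0,0,0,0,0,0,1],
    [-4,0.3,0,0,0,0,1],
    [-4,0.3,0,0,0,0,1],
    [-3,0.2,0,0,0,0,1],
    [0,0,0,0,0,0,1]
  ]
}}

```text
time: 23.35
ee_pos: [0.5886, 0.004, 0.0914]
tcp_rot: [180.0, 18.1, 175.8]
wrist_force: [0.2, 0.1, -3.9]
opening: 0.023
```

```bash
python3 tip.py|head -5
```

```text
tip [-79.9743   0.0921   0.6473]
foot [72.1176 -0.0229 50.3266]
orig [ 0.8246  0.031  27.0394]
tcp dock [-29.439    0.0532  79.4322] tilt 18.089099091358843 roll 0.0005870647252359956 yaw rel -0.04333708400024161
23.35 F [ 0.1703  0.0542 -3.9106] op 0.022955978743322947
```

Emit:
{"api": "apply_moves", "payload": {
  "rows": [
    [-3,0.2,0.5,0,0,0,1],
    [-1.5,0.1,0,0,0,0,1],
    [-1,0.1,0,0,0,0,1],
    [0,0,0,0,0,0,1]
  ]
}}

```text
time: 23.85
ee_pos: [0.5835, 0.0044, 0.0919]
tcp_rot: [-180.0, 18.1, 175.8]
wrist_force: [0.5, -0.8, -4.7]
opening: 0.0225
```

```bash
python3 tip.py|head -5
```

```text
tip [-85.1418   0.0802   1.1321]
foot [66.9385 -0.0403 50.847 ]
orig [-4.3492  0.0162 27.5432]
tcp dock [-34.625    0.041   79.9289] tilt 18.102506683017054 roll -0.0007865531610529232 yaw rel -0.045393093185034594
23.85 F [ 0.5419 -0.8209 -4.6555] op 0.022500357502004516
```

Emit:
{"api": "apply_moves", "payload": {
  "rows": [
    [-1,0.1,0,0,0,0,1],
    [0,0,0,0,0,0,1]
  ]
}}

```text
time: 24.1
ee_pos: [0.5829, 0.0044, 0.0923]
tcp_rot: [-180.0, 18.2, 175.8]
wrist_force: [5.2, -0.9, -5.3]
opening: 0.0224
```

Emit:
{"api": "apply_moves", "payload": {
  "rows": [
    [-0.7,0,0,0,0,0,1],
    [0,0,0,0,0,0,1]
  ]
}}

```text
time: 24.35
ee_pos: [0.5826, 0.0044, 0.0925]
tcp_rot: [180.0, 18.2, 175.7]
wrist_force: [7.5, -1.4, -5.4]
opening: 0.0225
```

Emit:
{"api": "apply_moves", "payload": {
  "rows": [
    [-0.7,0.1,0,0,0,0,1],
    [0,0,0,0,0,0,1]
  ]
}}

```text
time: 24.6
ee_pos: [0.5823, 0.0044, 0.0928]
tcp_rot: [-180.0, 18.3, 175.7]
wrist_force: [7.9, -1.5, -5.8]
opening: 0.0229
```

Emit:
{"api": "apply_moves", "payload": {
  "rows": [
    [1,0,0,0,0,0,1],
    [3,-0.2,-2.3,0.17,2.3,0,1],
    [3,-0.2,-2.3,0.17,2.3,0,1],
    [3,-0.2,-2.3,0.17,2.3,0,1],
    [0,0,0,0,0,0,1]
  ]
}}

```text
time: 25.22
ee_pos: [0.5918, 0.0039, 0.085]
tcp_rot: [-180.0, 11.2, 175.7]
wrist_force: [4.1, -0.5, -2.1]
opening: 0.022
```

```bash
python3 tip.py|head -5;python3 - <<'E'
from h import *
im,T=snap("wrist","q1")
cv2.imwrite("pics/q1b.png",cv2.resize(im[20:220,160:360],None,fx=3,fy=3,interpolation=cv2.INTER_CUBIC))
im,T=snap("side","q2")
cv2.imwrite("pics/q2b.png",cv2.resize(im[140:240,180:300],None,fx=5,fy=5,interpolation=cv2.INTER_CUBIC))
E
```

```text
tip [-85.9734   0.2504   0.835 ]
foot [70.9918  0.1055 31.8495]
orig [-2.5857  0.1734 17.3115]
tcp dock [-26.3239   0.1962  72.9656] tilt 11.177012290010605 roll -0.0007726444138718061 yaw rel -0.05288024342549402
25.225 F [ 4.0975 -0.4776 -2.0805] op 0.022034489080902497
```

View pics/q1b.png

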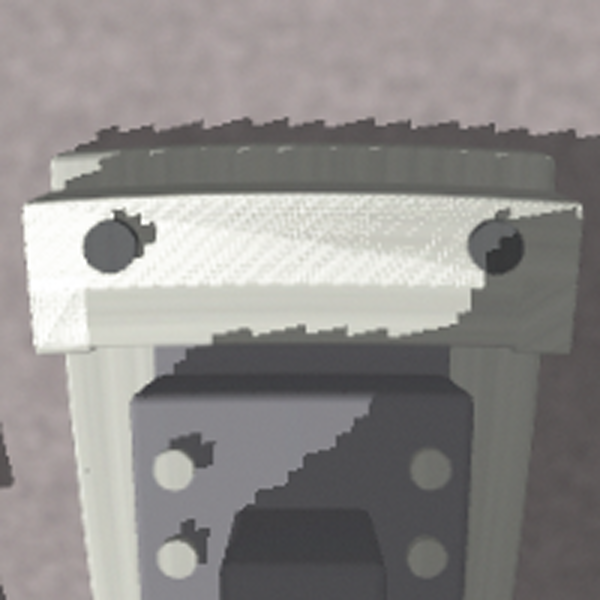

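View pics/q2b.png

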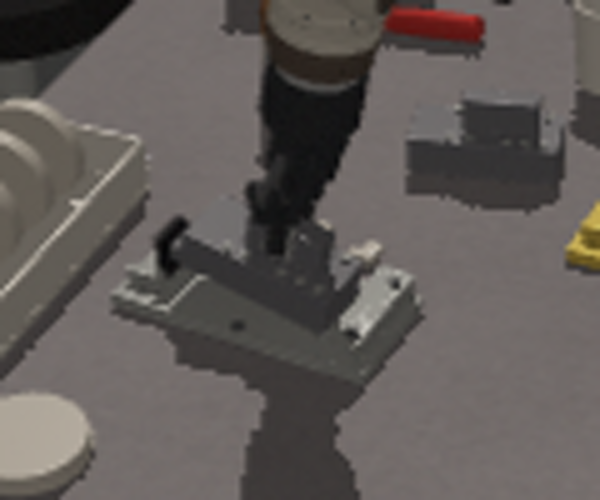

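Emit:
{"api": "apply_moves", "payload": {
  "rows": [
    [1.6,-0.1,-1.3,0.08,1.2,0,1],
    [1.4,-0.1,-1.3,0.08,1.0,0,1],
    [0,0,0,0,0,0,1]
  ]
}}

```text
time: 25.7
ee_pos: [0.5942, 0.0038, 0.0827]
tcp_rot: [-180.0, 9.0, 175.8]
wrist_force: [4.9, -1.0, -2.1]
opening: 0.0226
```

```bash
python3 tip.py|head -5
```

```text
tip [-86.1848   0.2533   0.8265]
foot [71.8393  0.1304 25.894 ]
orig [-2.2345  0.188  14.1437]
tcp dock [-23.8551   0.2097  70.6542] tilt 9.013775651718571 roll -0.00463433087015419 yaw rel -0.04455614393750107
25.7 F [ 4.8894 -0.9767 -2.0965] op 0.022573438538095784
```

Emit:
{"api": "apply_moves", "payload": {
  "rows": [
    [0.7,0,-0.8,0.04,0.6,0,1],
    [0,0,0,0,0,0,1],
    [0,0,0,0,0,0,0.85],
    [0,0,0,0,0,0,0.6],
    [0,0,0,0,0,0,0.4],
    [0,0,0,0,0,0,0.4]
  ]
}}

```text
time: 26.45
ee_pos: [0.5943, 0.0038, 0.0815]
tcp_rot: [-180.0, 8.3, 175.8]
wrist_force: [0.3, -0.1, -0.4]
opening: 0.0514
```

```bash
python3 tip.py|tail -6
python3 - <<'E'
from h import *
im,T=snap("wrist","r1")
cv2.imwrite("pics/r1b.png",cv2.resize(im,(768,576)))
im,T=snap("side","r2")
cv2.imwrite("pics/r2b.png",cv2.resize(im[140:240,180:300],None,fx=5,fy=5,interpolation=cv2.INTER_CUBIC))
E
```

```text
tcp dock [-23.7406   0.3121  69.498 ] tilt 8.328860962432016 roll -0.008136146749311993 yaw rel -0.04028236013895814
26.45 F [ 0.3216 -0.0822 -0.3934] op 0.051414778570166575
pred tongue corners px [[311.9434 112.9219]
 [211.2981 112.7973]
 [290.4297 209.9311]
 [233.512  209.9   ]]
```

View pics/r1b.png

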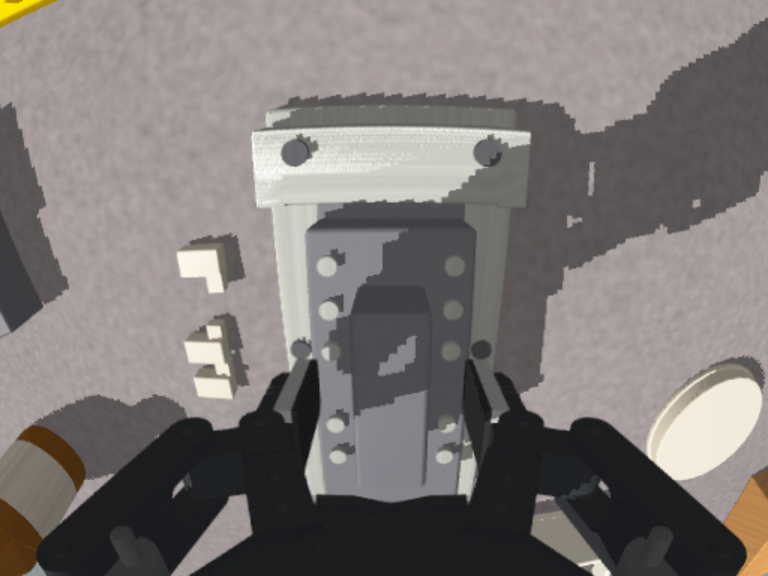

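View pics/r2b.png

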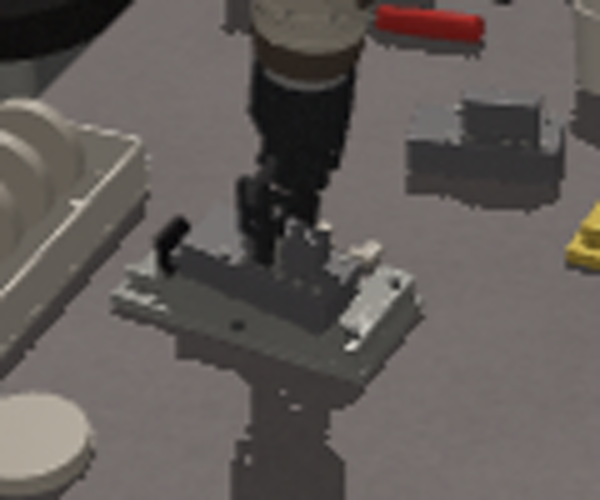

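Emit:
{"api": "apply_moves", "payload": {
  "rows": [
    [-3,0.2,20,0,0,0,0.3],
    [-6,0.4,40,0,0,0,0.3],
    [0,0,5,0.3,4.1,0,0.7],
    [18,-1,0,0.3,4.2,0,1],
    [20,-1.5,0,0,0,0,1],
    [20,-1.5,0,0,0,0,1],
    [13,-1,-10,0,0,0,1],
    [0,0,-25,0,0,0,1],
    [0,0,0,0,0,0,1],
    [0,0,0,0,0,0,1]
  ]
}}

```text
time: 27.8
ee_pos: [0.6565, -0.0006, 0.1121]
tcp_rot: [-180.0, 0.0, 175.8]
wrist_force: [-0.3, -0.4, -0.2]
opening: 0.0004
```

```bash
python3 tip.py|tail -6|head -2
python3 - <<'E'
from h import *
print(get_obs()['tcp_rot'])
im,T=snap("wrist","s1")
cv2.imwrite("pics/s1b.png",cv2.resize(im,(768,576)))
im,T=snap("side","s2")
cv2.imwrite("pics/s2b.png",cv2.resize(im[140:240,180:300],None,fx=5,fy=5,interpolation=cv2.INTER_CUBIC))
E
```

```text
tcp dock [ 38.6031   0.4343 100.1257] tilt 0.04508346331728544 roll -0.024707192859217724 yaw rel -0.042931269166229136
27.8 F [-0.2964 -0.4415 -0.2277] op 0.0004298692533517238
[-179.9753    0.0451  175.7571]
```

View pics/s1b.png

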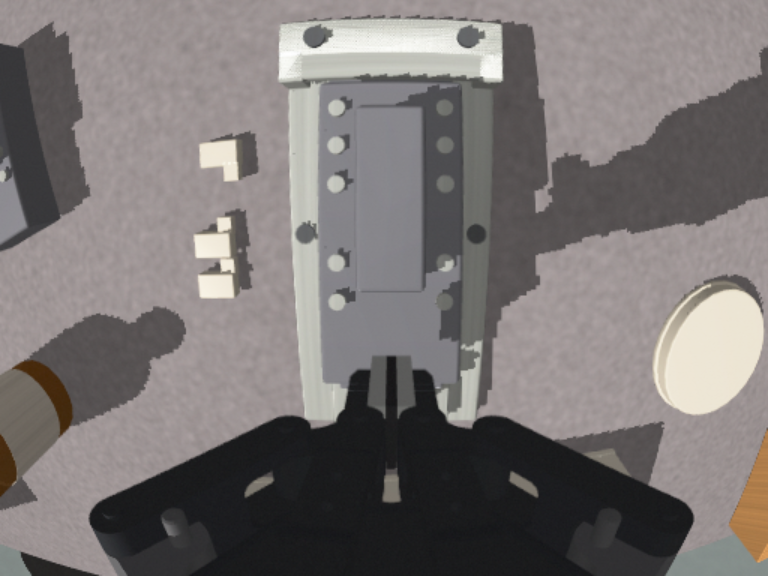

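View pics/s2b.png

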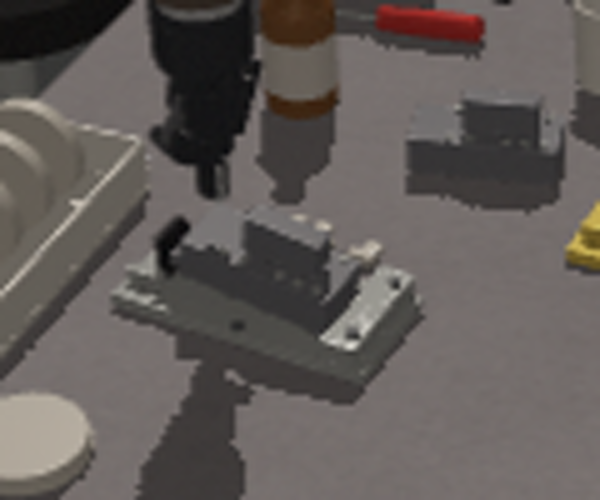

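Emit:
{"api": "apply_moves", "payload": {
  "rows": [
    [0,0,-15,0,0,0,1],
    [0,0,-10,0,0,0,1],
    [0,0,-3,0,0,0,1],
    [0,0,0,0,0,0,1]
  ]
}}

```text
time: 28.4
ee_pos: [0.6565, -0.0006, 0.0833]
tcp_rot: [-180.0, 0.0, 175.8]
wrist_force: [-0.0, 0.3, 0.4]
opening: -0.0002
```

Emit:
{"api": "apply_moves", "payload": {
  "rows": [
    [0.3,0,-1.5,0,0,0,1],
    [0.3,0,-1.5,0,0,0,1],
    [0,0,0,0,0,0,1]
  ]
}}

```text
time: 28.78
ee_pos: [0.6575, -0.0006, 0.0817]
tcp_rot: [-180.0, 0.1, 175.8]
wrist_force: [-1.8, 0.3, 6.0]
opening: -0.0002
```

Emit:
{"api": "apply_moves", "payload": {
  "rows": [
    [0.3,0,-1,0,0,0,1],
    [0.3,0,-1,0,0,0,1],
    [0,0,0,0,0,0,1]
  ]
}}

```text
time: 29.15
ee_pos: [0.6581, -0.0006, 0.0801]
tcp_rot: [-180.0, 0.1, 175.8]
wrist_force: [-3.9, -0.0, 8.9]
opening: -0.0
```

Emit:
{"api": "apply_moves", "payload": {
  "rows": [
    [0.3,0,-1.5,0,0,0,1],
    [0.3,0,-1.5,0,0,0,1],
    [0,0,0,0,0,0,1]
  ]
}}

```text
time: 29.52
ee_pos: [0.6588, -0.0006, 0.0761]
tcp_rot: [-180.0, 0.1, 175.8]
wrist_force: [1.2, -0.1, 1.7]
opening: -0.0002
```

Emit:
{"api": "apply_moves", "payload": {
  "rows": [
    [0.3,0,-1.5,0,0,0,1],
    [0.3,0,-1.5,0,0,0,1],
    [0,0,0,0,0,0,1]
  ]
}}

```text
time: 29.9
ee_pos: [0.6592, -0.0006, 0.0724]
tcp_rot: [-180.0, 0.0, 175.8]
wrist_force: [2.1, 0.1, 1.3]
opening: 0.0005
```

Emit:
{"api": "apply_moves", "payload": {
  "rows": [
    [0.3,0,-1.5,0,0,0,1],
    [0.3,0,-1.5,0,0,0,1],
    [0,0,0,0,0,0,1]
  ]
}}

```text
time: 30.28
ee_pos: [0.6595, -0.0006, 0.0693]
tcp_rot: [-180.0, 0.0, 175.8]
wrist_force: [1.5, -0.4, 2.7]
opening: -0.0002
```

Run:
```python
from h import *
im,T=snap("wrist","t1")
cv2.imwrite("pics/t1b.png",cv2.resize(im,(768,576)))
im,T=snap("side","t2")
cv2.imwrite("pics/t2b.png",cv2.resize(im[140:240,180:300],None,fx=5,fy=5,interpolation=cv2.INTER_CUBIC))
im,T=snap("scene","t3")
cv2.imwrite("pics/t3b.png",cv2.resize(im[180:280,220:320],None,fx=6,fy=6,interpolation=cv2.INTER_CUBIC))
```

```text
(no output)
```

View pics/t1b.png

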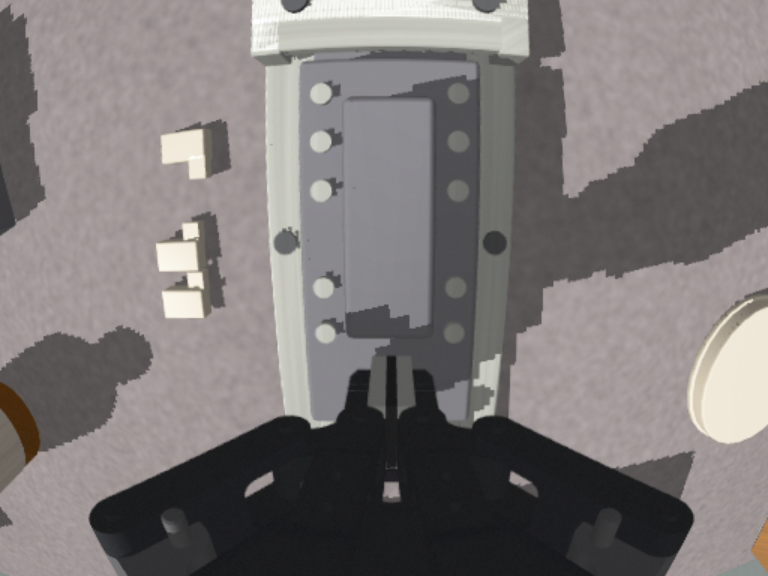

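View pics/t2b.png

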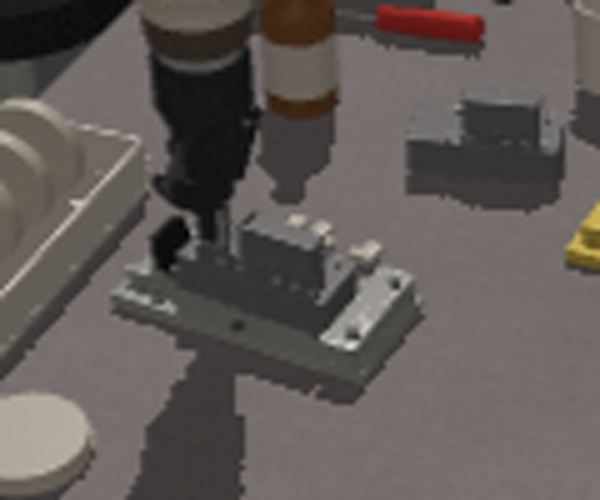

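View pics/t3b.png

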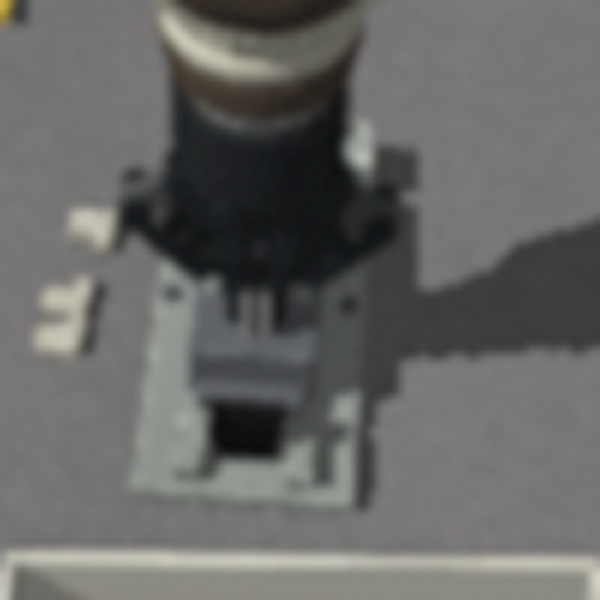

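Emit:
{"api": "apply_moves", "payload": {
  "rows": [
    [0.3,0,-1.5,0,0,0,1],
    [0.3,0,-1.5,0,0,0,1],
    [0,0,0,0,0,0,1]
  ]
}}

```text
time: 30.8
ee_pos: [0.6597, -0.0006, 0.0658]
tcp_rot: [-180.0, -0.1, 175.8]
wrist_force: [1.2, 0.3, -0.1]
opening: -0.0
```

Emit:
{"api": "apply_moves", "payload": {
  "rows": [
    [0,0,-1.5,0,0,0,1],
    [0,0,-1,0,0,0,1],
    [0,0,0,0,0,0,1]
  ]
}}

```text
time: 31.18
ee_pos: [0.6601, -0.0006, 0.0638]
tcp_rot: [-180.0, 0.0, 175.8]
wrist_force: [0.1, -0.8, 0.5]
opening: -0.0001
```

Emit:
{"api": "apply_moves", "payload": {
  "rows": [
    [0,0,-1,0,0,0,1],
    [0,0,0,0,0,0,1]
  ]
}}

```text
time: 31.42
ee_pos: [0.6603, -0.0006, 0.0631]
tcp_rot: [-180.0, 0.0, 175.8]
wrist_force: [-0.1, 0.0, -0.1]
opening: -0.0003
```

Emit:
{"api": "apply_moves", "payload": {
  "rows": [
    [0,0,-1,0,0,0,1],
    [0,0,-1,0,0,0,1],
    [0,0,0,0,0,0,1]
  ]
}}

```text
time: 31.8
ee_pos: [0.6603, -0.0006, 0.063]
tcp_rot: [-180.0, 0.1, 175.8]
wrist_force: [-5.7, -0.8, 12.9]
opening: -0.0002
```

Emit:
{"api": "apply_moves", "payload": {
  "rows": [
    [0,0,-0.7,0,0,0,1],
    [0,0,0,0,0,0,1],
    [0,0,10,0,0,0,1],
    [0,0,40,0,0,0,1],
    [0,0,50,0,0,0,0.5],
    [-20,0,50,0,0,0,0],
    [-30,0,30,0,0,0,0],
    [0,0,0,0,0,0,0],
    [0,0,0,0,0,0,0]
  ]
}}

```text
time: 32.92
ee_pos: [0.6104, -0.0006, 0.2396]
tcp_rot: [-180.0, 0.0, 175.8]
wrist_force: [-0.5, 0.3, -0.6]
opening: 0.0856
```

Run:
```python
from h import *
im,T=snap("wrist","u1");print(T)
cv2.imwrite("pics/u1b.png",cv2.resize(im[60:290,140:380],None,fx=3.2,fy=3.2,interpolation=cv2.INTER_CUBIC)[:600])
im,T=snap("side","u2")
cv2.imwrite("pics/u2b.png",cv2.resize(im[150:230,190:290],None,fx=6,fy=6,interpolation=cv2.INTER_CUBIC))
im,T=snap("scene","u3")
cv2.imwrite("pics/u3b.png",cv2.resize(im[180:280,220:320],None,fx=6,fy=6,interpolation=cv2.INTER_CUBIC))
```

```text
[[-0.9973  0.074   0.0002  0.6104]
 [ 0.074   0.9973 -0.0005 -0.0006]
 [-0.0002 -0.0005 -1.      0.2396]
 [ 0.      0.      0.      1.    ]]
```

View pics/u1b.png

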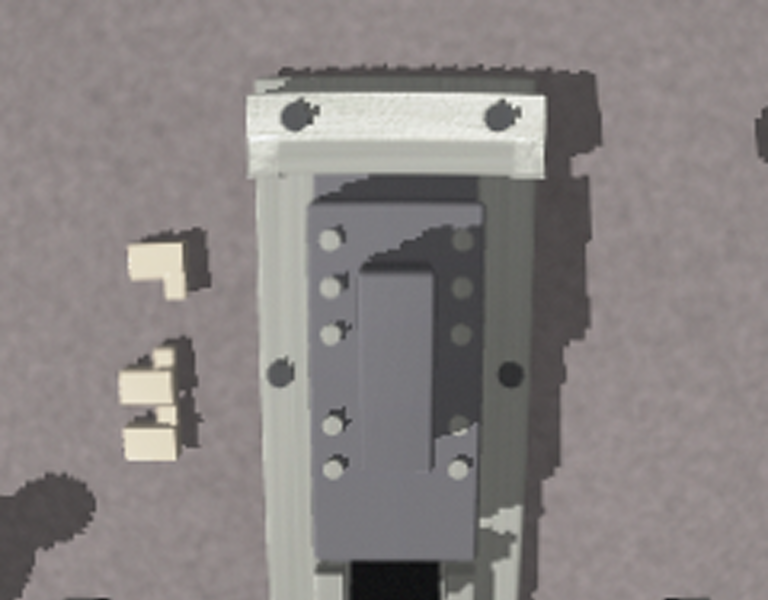

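View pics/u2b.png

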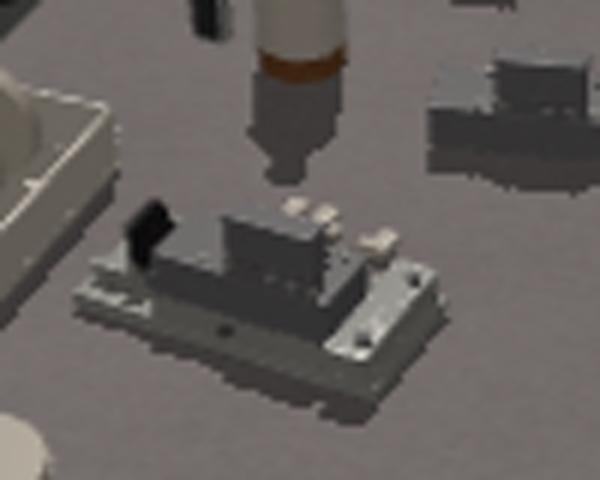

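View pics/u3b.png

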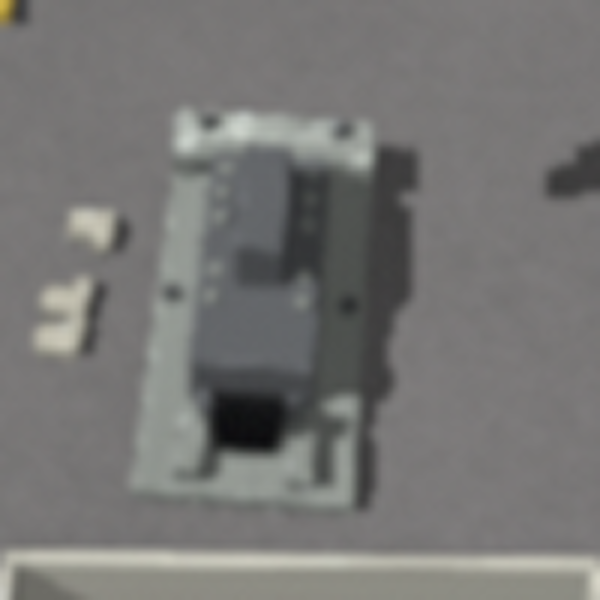

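Run:
```python
from h import *
T=np.load("pics/u1.npy")
f=lambda u,v:(u/3.2+140,v/3.2+60)
c,s=np.cos(np.radians(-4.2)),np.sin(np.radians(-4.2));D=np.array([[c,-s],[s,c]]);O=np.array([.618,.0018])
for n,l,z in [("block",[(308,205),(483,205),(317,561),(475,560)],.046),("rib",[(360,271),(434,271),(359,469),(433,469)],.078),("screws",[(281,373),(511,374)],.012),("rail",[(248,178),(546,178)],.032)]:
    p=np.array([plane("wrist",f(*q),z,T)[0][:2] for q in l]);print(n,((p-O)@D*1e3).round(1).tolist(),"mean",(p.mean(0)-O)@D*1e3)
for a in("a","u"):
    pass
def blk(fn,box,thr=45):
    x0,x1,y0,y1=box;im=cv2.imread(fn)[y0:y1,x0:x1].max(2);ys,xs=np.nonzero(im<thr);return fn,len(xs),xs.mean()+x0,ys.mean()+y0,xs.min()+x0,xs.max()+x0,ys.min()+y0,ys.max()+y0
for fn in("a_scene","g3","t3","u3"): print(blk(f"pics/{fn}.png",(245,275,235,265),30))
for fn in("a_side","u2"): print(blk(f"pics/{fn}.png",(205,225,175,200),30))
```

```text
block [[-66.0, -29.6], [-66.1, 28.6], [62.0, -29.0], [61.6, 28.9]] mean [-2.1246 -0.2631]
rib [[-47.4, -11.5], [-47.4, 10.8], [15.5, -12.3], [15.6, 11.3]] mean [-15.9131  -0.4123]
screws [[-0.7, -43.7], [-0.4, 44.0]] mean [-0.5682  0.1386]
rail [[-75.3, -51.6], [-75.5, 52.0]] mean [-75.363    0.1993]
('pics/a_scene.png', 69, np.float64(260.6521739130435), np.float64(250.231884057971), np.int64(256), np.int64(265), np.int64(247), np.int64(254))
('pics/g3.png', 69, np.float64(260.6521739130435), np.float64(250.231884057971), np.int64(256), np.int64(265), np.int64(247), np.int64(254))
('pics/t3.png', 71, np.float64(260.53521126760563), np.float64(251.26760563380282), np.int64(256), np.int64(266), np.int64(248), np.int64(255))
('pics/u3.png', 71, np.float64(260.85915492957747), np.float64(249.95774647887325), np.int64(256), np.int64(266), np.int64(247), np.int64(253))
('pics/a_side.png', 53, np.float64(214.8679245283019), np.float64(189.0943396226415), np.int64(212), np.int64(219), np.int64(184), np.int64(194))
('pics/u2.png', 40, np.float64(214.425), np.float64(188.625), np.int64(212), np.int64(218), np.int64(184), np.int64(194))
```

View pics/u3.png

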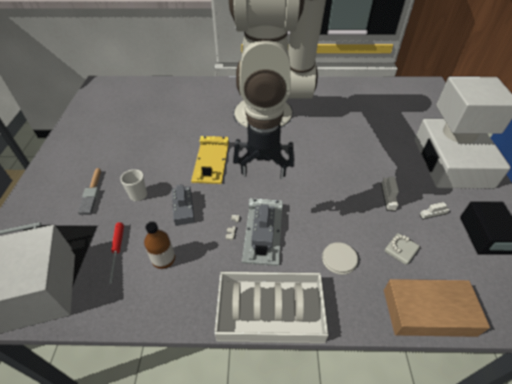

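The final scene shows the magazine in the steel dock at (263,230) and the chips on the counter at (232,226). The scraper is standing at its old spot, (390,193), and nothing else has moved.

```bash
python3 -c "
from workcell import *
print(job_done())"
```

```text
the job is handed in; nothing more can be done
None
```

I swept the three offcuts off the deck with the scraper, stood the scraper back where it came from, and clipped the magazine into the steel dock. The job was handed in at about 33 s, and no verdict came back.

**Sweep:** All three offcuts went off the -y side in one pass and lie on the counter beside the dock. The scraper is upright at its old spot.

**Magazine:**
- **Hooking:** I hooked the tongue at 18° tail-up. The wall contact reached about 8 N.
- **Rocking down:** I rocked it to about 8°, released it on the catch ramp, and pushed the shoulder down with the closed fingers. The push force read about 9 N and then dropped away as the catch snapped over. I then pressed with about 13 N at the flat height to confirm it was seated.

**Last checks:**
- The shoulder is 46 mm above the counter, which is what a flat magazine should read.
- The catch is back at its rest position in both the scene and side views, to within half a pixel.
- The magazine is less than 0.5 mm off sideways and square to the dock.
- Along the dock it measured about -1 to -2 mm, or -3 mm from the rib alone. The foot end was partly hidden, so this reading is rough. The limit is 3 mm.
- The scene camera shows the other things where they were.

**Check that failed:** my two-view measurement of the rib's height did not agree (8–14 mm ray mismatch, from badly matched corners). I relied on the given 66 mm, supported by the measured block height and the clean grasp.

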